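Set the tilting plate on its set-up blocks and mount the V block

ROBOT

A 7-joint arm with a two-finger parallel gripper is mounted at the origin on the work surface; the furniture and walls round the work are solid. World frame = base frame: x ahead of the robot, y to its left, z up, the work surface at z = 0. Lengths are in m, angles in rad, forces in N, time in s.
With the tool pointing down it reaches from about 0.425 to 0.95 m from the base axis. Payload 4.7 kg.
Tool frame: the origin (TCP) lies at the very end of the fingers, on their centre line; the grasp point (between the pads) lies ctrl.grip_depth behind it (ctrl.grip_depth is the distance from the TCP to the grasp point, in m); z points along the fingers, y is the line along which they close (so a half turn about z gives the same grasp; the last joint's range is limited). The gripper opens to 87 mm and grips with 3 to 60 N. Pads are 19 mm wide; open, the fingers measure 117 mm over their backs; the gripper's body (75 mm by 190 mm) begins 51 mm behind the grasp point.
Start: joints at [-1.276, 0.469, -0.049, 1.532, 0.024, 1.141, -0.082], TCP at [0.215, 0.64, 0.223] pointing down, gripper open.
Joint ranges: [-2.59, 2.59], [-0.33, 1.99], [-1.39, 1.29], [0.1, 2.45], [-1.04, 4.18], [0.21, 1.99], [-2.66, 2.66]. Speed limits (rad/s): [2.57, 2.57, 3.14, 3.14, 3.14, 3.14, 3.14].

INTERFACE

Orientations are given as a rotation vector (axis times angle).
In Python, from workcell import ctrl gives the robot as it stands.
- The arm moves only by the tool apply_moves, never from a script. Its argument "plan" is a list of rows, each an object with "hand": the opening, from 0 (shut) to 1 (fully open); "xyz": the shift along the tool's x, y, z in mm, a list of three; "angular": the turn, a rotation vector about the tool's x, y, z in rad, a list of three. In form: [{"hand": hand, "xyz": [tx, ty, tz], "angular": [ax, ay, az]}, ...]. A call has 1 to 10 rows; each row is the pose to reach, as a shift and turn from the pose commanded when the call began, along the tool's axes at that moment; what a row does not reach only later rows make up. A row lasts 1/8 s, in which the tool goes at most 62.5 mm and 10.7 degrees, less where a joint would pass 70% of its speed; a pose out of reach is approached as far as the arm can. A call with a gripper value outside its range is refused whole. The fingers move at their own pace and stop on an object; "squeeze" is the grip in N (left out, the last holds). Time passes only in rows, so rows that repeat a pose let the fingers close. It gives the time, the measured TCP pose, the force, the opening and the grip force at its end, in the units of the state.
- ctrl.get_obs(): the state, without advancing time (a new reading comes with each control period).
- ctrl.capture(name): name is "scene" or "top" or "wrist"; returns a dict with "img" (384x512x3 uint8, blue, green, red), "intrinsics" (3x3 intrinsics, pixels), "R" (3x3) and "t" (3): a world point X has camera coordinates R X + t. Camera axes: x right, y down, z forward; pixel columns grow to the right and rows downward; lengths in m; the calibration is good to about 2 mm. A picture is of the moment at which its call begins. There is no depth.
- ctrl.job_done(): hands the job in; it is judged then, once.
The state is a dict: "time": time; "q": joint angles; "dq": joint speeds; "tau": joint torques, N m; "tcp_pos": TCP position; "eef_rot": TCP orientation; "contact_force": force on the tool from outside, world axes, zero at the start; "ft_torque": the same for the moment, N m; "finger_gap": opening from 0.0 (shut) to 1.0 (fully open); "gripper_force": force on a finger pad.
Only numpy, scipy, OpenCV 4.12 (cv2) and the standard library are available. Lean on these libraries where they do the work, as an engineer would, in place of code of your own. Each camera call takes 0.05 s, during which the arm holds its last target. There are 200 camera calls.

TASK

Draw back the sliding lid of the wooden case, swing the tilting plate right up, and stack every steel block that is in the case flat, one on another, on the scribed pad of the plate's base. Then lower the plate so that its roller rests on the stack, and after that set the V block on the sloping plate, groove upward and running up the slope, against the ledge at the low end and about the middle of the plate's width. Finish with the case lid pushed fully shut and the other things left where they are.

Things in the scene. Friction and masses are not known exactly. Their poses are not given: they have to be found in the camera images.
- sine_base: fixed steel base of the tilting plate on the table: slab 185 x 100 x 16 mm (x from -75 to 110 mm, y -50 to 50 from its origin, which is on the underside). +x points along its length to the hinge end; the plate's free end is toward -x. Two cheeks, 38 mm high, at the hinge. Position and yaw vary.
- pad (a point): centre of the scribed pad on the base's top face (16 mm above the table), where the block stack goes, long sides of the blocks along the base's x; 115 mm from the hinge axis, axes as the base. The scribed frame is 70 x 48 mm.
- plate (a joint): angle of the hinged plate (rad): 0 = flat, grows as the free end is raised, stop at 1.85. Free-running hinge: released below about 1.4 it sinks back; beyond about 1.6 it stays leaning against its stop. On a stack of height h mm it reads asin(h / 120). Plate 145 x 100 x 14 mm, 0.6 kg, from 135 mm before to 10 mm behind the hinge axis; its underside lies 4 mm, its top 18 mm above that axis.
- hinge (a point): point on the hinge axis at mid width, 26 mm above the table. Its axes turn with the plate: x along the plate (free end toward -x), y along the hinge axis, z normal to the plate. As the plate is raised, the free end goes up and over toward the base's +x.
- roller (a point): middle of the axis of the plate's free roller (20 mm diameter, 90 mm long), 120 mm from the hinge axis; 10 mm above whatever the roller rests on. Axes as hinge.
- grip (a point): centre of the lifting knob at the plate's free end: a round boss, axis along the hinge, 22 mm in diameter, 24 mm wide between its flat ends, 172 mm from the hinge axis and 11 mm above it in the plate's frame (37 mm above the table when flat), free space below and around it. Gripped across its flat ends it can pivot in the fingers. Axes as hinge.
- seat (a point): point on the plate's top face, 40 mm from the hinge axis, axes as hinge: where the centre of the V block's underside belongs. The ledge, 12 mm high and 12 mm thick across the plate, has its face 30 mm from this point toward +x.
- case: fixed wooden case for the set-up blocks, 102 (x) x 242 (y) x 42 mm, walls 6 mm (the front wall, on the -x side, is 34 mm high, the others 42 mm), floor 6 mm thick; origin at the centre of its underside. Its -x side faces the robot. Position and yaw vary.
- lid (a joint): travel of the flat sliding lid (m): 0 = shut, grows as it slides to the case's -x (toward the robot), stop at 0.082, where all block places are open. Lid 96 x 228 x 6 mm, top 41 mm above the table, 1 mm below the rims of side and back walls; no handle, runs in grooves, cannot lift, slides at about 2 N, stays where it is left.
- lid_mid (a point): point on the lid's top face in the middle of its ribbed rubber strip, 33 mm from the lid's far edge and 63 mm from its near edge, midway across; moves with the lid; axes as the case
- block_16: loose ground steel set-up block, plain bar 60 long (x) x 36 wide (y) x 16 mm thick (z), 0.2 kg; origin at the centre of its underside. Starts flat on the case floor (6 mm above the table), long side along the case's x; places 70 mm apart along the case's y, so 34 mm free between neighbours, 27 mm to a side wall. May be absent.
- block_20: loose ground steel set-up block, plain bar 60 long (x) x 36 wide (y) x 20 mm thick (z), 0.2 kg; origin at the centre of its underside. Starts flat on the case floor (6 mm above the table), long side along the case's x; places 70 mm apart along the case's y, so 34 mm free between neighbours, 27 mm to a side wall. May be absent.
- block_24: loose ground steel set-up block, plain bar 60 long (x) x 36 wide (y) x 24 mm thick (z), 0.3 kg; origin at the centre of its underside. Starts flat on the case floor (6 mm above the table), long side along the case's x; places 70 mm apart along the case's y, so 34 mm free between neighbours, 27 mm to a side wall. May be absent.
- v_block: loose ground steel V block, 60 long (x, the way its groove runs) x 40 wide (y) x 34 mm high, 0.42 kg, origin at the centre of its underside; starts standing on the table, groove upward, between case and base; best gripped across its 40 mm width
- hexkey: L-shaped hex key lying flat, 33x113x7 mm; bystander, leave alone
- tape: tape measure standing, 32x82x60 mm; bystander, leave alone

How it is judged:
On the way, in this order (a step that is already met when the one before it is completed fails the run):
1. with the plate swung up, every block that is present lies flat in one stack on the pad (horizontal distance between each of block_16, block_20, block_24 and pad below 0.015 m and angle between each of block_16, block_20, block_24's own z axis and vertical below 0.06 rad and height (world z) of each of block_16, block_20, block_24 below 0.065 m and value of joint plate above 1 rad), for 0.2 s.
2. the plate has been lowered and its roller rests on the stack (horizontal distance between each of block_16, block_20, block_24 and pad below 0.015 m and angle between each of block_16, block_20, block_24's own z axis and vertical below 0.06 rad and height (world z) of each of block_16, block_20, block_24 below 0.065 m and (z of roller in the frame of block_16 between 0.023 and 0.029 m or z of roller in the frame of block_20 between 0.027 and 0.033 m or z of roller in the frame of block_24 between 0.031 and 0.037 m) and value of joint plate between 0.2 and 0.7 rad and velocity of joint plate below 0.1 rad/s), for 0.2 s.
At the end, for the whole second after the job is handed in: All present blocks flat, centres within 15 mm of the pad's centre; the roller on the top block (within 3 mm); V block at rest on the plate, groove up, within 0.15 rad of the plate's length, at most 10 mm off the ledge, within 20 mm of mid width; lid shut to within 6 mm (all of step 2 and x of v_block in the frame of seat between -0.01 and 0.005 m and y of v_block in the frame of seat between -0.02 and 0.02 m and z of v_block in the frame of seat between -0.004 and 0.004 m and angle between the z axis of v_block and the z axis of seat, either way round below 0.08 rad and angle between v_block's own z axis and vertical below 0.8 rad and angle between the x axis of v_block and the x axis of seat, either way round below 0.15 rad and linear speed of v_block below 0.02 m/s and value of joint lid below 0.006 m); the robot touches nothing.
It fails at once if a bystander (hex key, tape measure) is moved more than 5 cm (distance of any of hexkey, tape from where it was at the start of the episode above 0.05 m).
Of block_16, block_20, block_24 only 2 to 3 are there at a start; the rules pass over those that are not, and their reading is None.
At some moment in a run one of v_block may be knocked a few centimetres aside while the robot is not near it.
Once in a run the grip may slacken for a moment while it holds something.
It also fails if it takes over 210 s, if anything falls off the work surface, if the arm or the gripper's body presses on something with over 40 N, if the wrist force passes 120 N, or if a joint passes its speed limit or range.

## Working session

There is one attempt and no reset: what is moved stays moved. The work goes in short steps, Python scripts to look and compute and a tool call to move; the robot and the scene stay as the last step left them, time stands still between calls to the robot, and variables do not carry over. Pictures are saved under pics/ and viewed, at most 14 in all, crops included, and the job is handed in when it is done.

Besides the shell and the picture viewer there is one more tool, called after "Request:" as name([rows], argument=value, ...), one row to a line, values as JSON. apply_moves: Moves the arm, as the interface text tells. Its arguments: {"type":"object","properties":{"plan":{"type":"array"},"squeeze":{"type":"number"}},"required":["plan"]}

```bash
ls; mkdir -p pics; python3 - <<'E'
from workcell import ctrl
import cv2,pickle
o=ctrl.get_obs();print({k:o[k] for k in('time','tcp_pos','eef_rot','finger_gap','contact_force')},ctrl.grip_depth)
for n in('scene','top'):
    c=ctrl.capture(n);cv2.imwrite(f'pics/{n}0.png',cv2.resize(c['img'],(800,600),interpolation=cv2.INTER_CUBIC));pickle.dump(c,open(f'{n}0.pkl','wb'))
    print(n,c['intrinsics'],c['R'],c['t'])
E
```

```text
pics
{'time': 0.0, 'tcp_pos': array([0.21454538, 0.63936344, 0.22148725]), 'eef_rot': array([-5.06310774e-01, -3.10026913e+00,  3.03472079e-03]), 'finger_gap': 1.0008011818578324, 'contact_force': array([ 0.14155933, -0.40338583, -0.19470056])} 0.0187
scene [[414.99269898   0.         253.02197675]
 [  0.         414.99269898 187.61934293]
 [  0.           0.           1.        ]] [[ 6.97878939e-01  7.16215375e-01  7.23954299e-04]
 [ 4.90531458e-01 -4.77235943e-01 -7.29126013e-01]
 [-5.21865764e-01  5.09196811e-01 -6.84379085e-01]] [-0.35959719 -0.14036384  1.31764669]
top [[376.52462072   0.         253.27172956]
 [  0.         376.52462072 194.75845578]
 [  0.           0.           1.        ]] [[ 0.00299957 -0.99987994 -0.01520192]
 [-0.9978351  -0.00199401 -0.06573541]
 [ 0.0656972   0.01536618 -0.99772128]] [0.08580045 0.43882879 1.3028361 ]
```

View pics/top0.png

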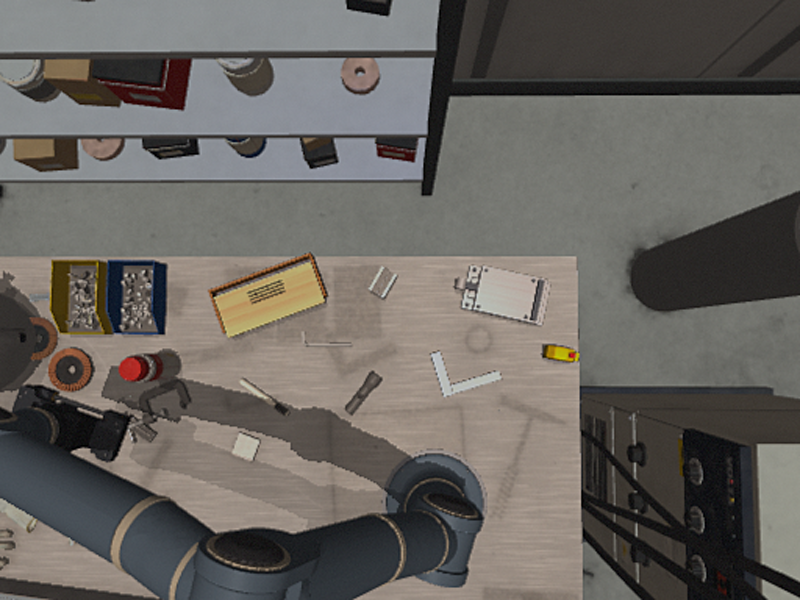

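View pics/scene0.png

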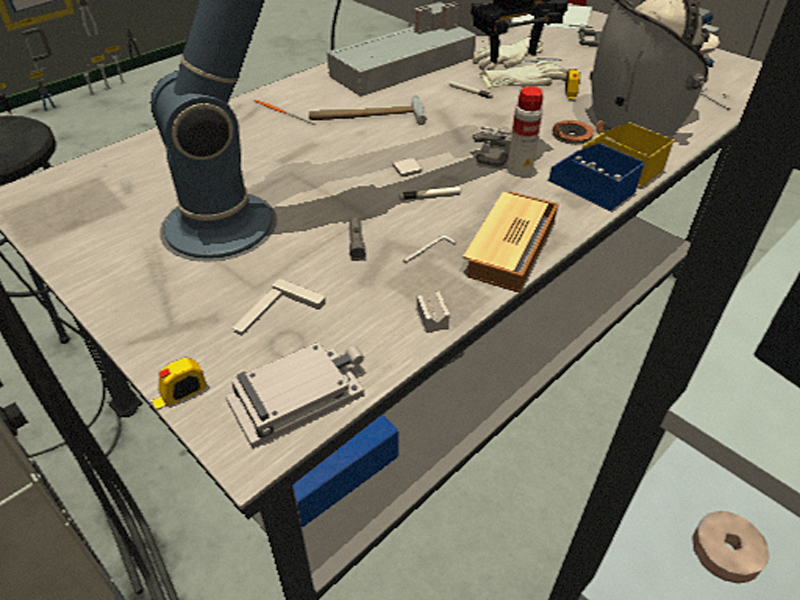

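Top view: the case is at about (268,295), the V block at (383,281) and the sine base at (503,294), with its knob at (460,284) and hinge on the right. The hex key is at (325,340) and the tape at (560,353). I'll enlarge these for measuring.

```bash
cat > h.py <<'E'
import numpy as np,cv2,pickle
from scipy.spatial.transform import Rotation as Rot
from scipy.optimize import least_squares
def proj(c,X):
    X=np.atleast_2d(X); p=(X@c['R'].T+c['t'])@c['intrinsics'].T; return p[:,:2]/p[:,2:]
def ray(c,uv,z):
    d=c['R'].T@np.linalg.solve(c['intrinsics'],[uv[0],uv[1],1]);o=-c['R'].T@c['t'];return o+d*(z-o[2])/d[2]
def Tp(p,L):  # p=x,y,yaw
    c,s=np.cos(p[2]),np.sin(p[2]);L=np.atleast_2d(L);return np.c_[p[0]+c*L[:,0]-s*L[:,1],p[1]+s*L[:,0]+c*L[:,1],L[:,2]]
def fit(obs,p0): # obs: list of (cam,local pts,uv)
    r=lambda p:np.concatenate([(proj(c,Tp(p,L))-uv).ravel() for c,L,uv in obs])
    s=least_squares(r,p0,loss='soft_l1');return s.x,s.fun.reshape(-1,2).round(1)
def crop(c,x,y,w,h,f):
    return cv2.resize(c['img'][y:y+h,x:x+w],None,fx=f,fy=f,interpolation=cv2.INTER_CUBIC)
E
python3 - <<'E'
from h import *
t=pickle.load(open('top0.pkl','rb'));s=pickle.load(open('scene0.pkl','rb'))
# top: case 130..212 x 158..218 ; base 285..355
a=crop(t,130,158,80,60,5);b=crop(t,230,160,125,60,6)[:, :]
im=np.zeros((600,800,3),np.uint8)
im[:300,:400]=crop(t,130,158,80,60,5); im[:300,400:800]=crop(t,284,160,80,60,5)
im[300:600,:400]=crop(s,290,118,80,60,5); im[300:600,400:800]=cv2.resize(s['img'][210:285,140:240],(400,300),interpolation=cv2.INTER_CUBIC)
cv2.imwrite('pics/crops.png',im)
E
```

```text
(no output)
```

View pics/crops.png

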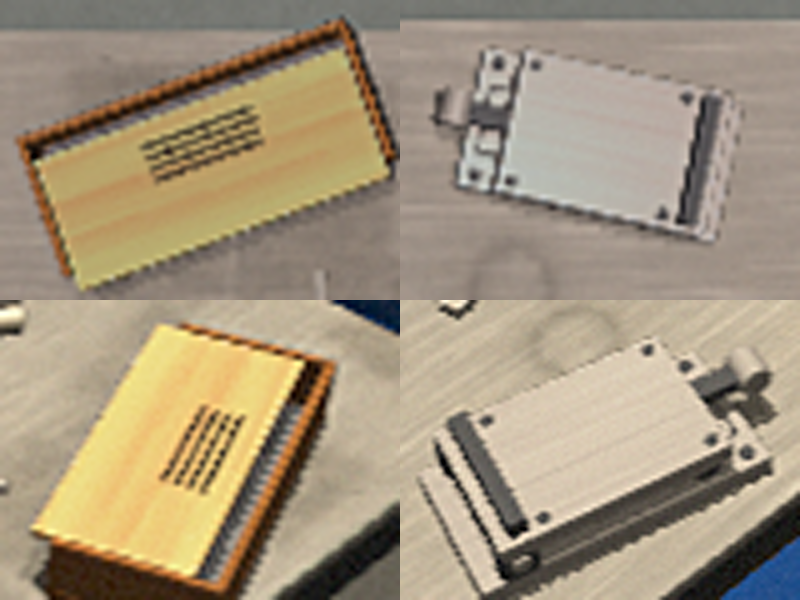

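```bash
python3 - <<'E'
from h import *
t=pickle.load(open('top0.pkl','rb'));s=pickle.load(open('scene0.pkl','rb'))
A=np.array
H=.042
case=[(t,A([[.051,-.121,H],[.051,.121,H],[-.051,-.121,H],[-.051,.121,H]]),A([[344,20],[20,138],[394,172],[68,277]])/5+[130,158]),
(s,A([[.051,-.121,H],[.051,.121,H],[-.051,.121,H]]),A([[230,295],[333,62],[180,25]])/5+[290,118])]
p,f=fit(case,[.6,.2,.33]);print('case',p.round(4));print(f.tolist())
c,si=np.cos(p[2]),np.sin(p[2])
def loc(p,w): d=w[:2]-p[:2];c,s=np.cos(p[2]),np.sin(p[2]);return A([c*d[0]+s*d[1],-s*d[0]+c*d[1]]).round(4)
for uv in ([346,50],[38,160],[390,178],[82,290],[203,145]):print('lid pt',uv,loc(p,ray(t,A(uv)/5+[130,158],.041)))
base=[(t,A([[-.075,.05,.016],[-.075,-.05,.016],[.11,.05,.016],[.11,-.05,.016]]),A([[83,50],[57,187],[342,92],[317,240]])/5+[284,160]),
(s,A([[-.075,.05,.016],[.11,.05,.016],[.11,-.05,.016]]),A([[372,165],[87,297],[18,178]])/4+[140,210])]
b,f=fit(base,[.5,-.2,-1.74]);print('base',b.round(4));print(f.tolist())
for uv,z in (([125,50],.044),([95,188],.044),([50,107],.037),([315,95],.056),([280,222],.056)):print('plate',loc(b,ray(t,A(uv)/5+[284,160],z)))
for uv,z in (([335,137],.044),([248,38],.044),([352,67],.037)):print('plateS',loc(b,ray(s,A(uv)/4+[140,210],z)))
# v block & bystanders
for uv in ([383,281],):print('v',ray(t,A(uv)/1.5625,.034))
print('hex',ray(t,A([303,333])/1.5625,0),ray(t,A([350,343])/1.5625,0),'tape',ray(t,A([560,353])/1.5625,.06))
pickle.dump((p,b),open('pose.pkl','wb'))
E
```

```text
case [0.4625 0.369  0.3585]
[[0.4, -0.8], [-0.6, -0.0], [0.5, -3.6], [-0.5, -0.1], [-2.1, -0.5], [0.3, -0.3], [-0.4, -0.9]]
lid pt [346, 50] [ 0.029  -0.1128]
lid pt [38, 160] [0.0317 0.1127]
lid pt [390, 178] [-0.065  -0.1111]
lid pt [82, 290] [-0.0635  0.1137]
lid pt [203, 145] [0.0015 0.0022]
base [ 0.4653 -0.1429 -1.7631]
[[-0.0, -0.8], [-0.1, -0.3], [0.3, 0.9], [0.2, -0.6], [0.3, -2.9], [-0.1, 0.4], [-0.4, -0.2]]
plate [-0.0486  0.0485]
plate [-0.0511 -0.0487]
plate [-0.0911  0.0008]
plate [0.0819 0.0412]
plate [ 0.0742 -0.0481]
plateS [-0.0518  0.0471]
plateS [-0.0463 -0.0493]
plateS [-0.0906  0.0006]
v [0.48904245 0.11497002 0.034     ]
hex [0.37409168 0.29691804 0.        ] [0.35182004 0.19018761 0.        ] tape [ 0.33179843 -0.26613933  0.06      ]
```

The case and base fits agree with the given sizes. The lid already stands about 14 mm open, with its strip close to the case centre. Next I'll move over the strip.

```bash
cat >> h.py <<'E'
from workcell import ctrl
def Rdown(a): # tool y at world angle a, z down
    y=np.array([np.cos(a),np.sin(a),0]);z=np.array([0,0,-1.]);return np.c_[np.cross(y,z),y,z]
def rel(p,R,label=''):
    o=ctrl.get_obs();R0=Rot.from_rotvec(o['eef_rot']).as_matrix()
    print(label,'xyz',((R0.T@(np.array(p)-o['tcp_pos']))*1e3).round(1).tolist(),'ang',Rot.from_matrix(R0.T@R).as_rotvec().round(4).tolist())
try: CASE,BASE=pickle.load(open('pose.pkl','rb'))
except Exception: pass
E
python3 - <<'E'
from h import *
a=CASE[2]+np.pi/2
for z in (.09,.048):rel([*Tp(CASE,[0.0,0,0])[0][:2],z],Rdown(a))
print(ctrl.get_obs()['q'].round(2))
E
```

```text
xyz [-321.0, -177.2, 131.9] ang [-0.0018, -0.0005, -0.6823]
 xyz [-321.0, -177.2, 173.9] ang [-0.0018, -0.0005, -0.6823]
[-1.28  0.47 -0.05  1.53  0.02  1.14 -0.08]
```

Request:
apply_moves([
  {"hand":0,"xyz":[-60,-35,20],"angular":[0,0,-0.15]},
  {"hand":0,"xyz":[-120,-70,40],"angular":[0,0,-0.3]},
  {"hand":0,"xyz":[-175,-100,60],"angular":[0,0,-0.45]},
  {"hand":0,"xyz":[-230,-130,90],"angular":[0,0,-0.6]},
  {"hand":0,"xyz":[-280,-155,115],"angular":[0,0,-0.68]},
  {"hand":0,"xyz":[-321,-177,132],"angular":[0,0,-0.68]},
  {"hand":0,"xyz":[-321,-177,132],"angular":[0,0,-0.68]},
  {"hand":0,"xyz":[-321,-177,132],"angular":[0,0,-0.68]},
])

```text
time: 1.1
tcp_pos: [0.463, 0.3691, 0.0899]
eef_rot: [0.553, -3.091, 0.001]
contact_force: [0.2, 0.6, -0.3]
finger_gap: 0.173
gripper_force: 0.0
```

Request:
apply_moves([
  {"hand":0,"xyz":[0,0,30],"angular":[0,0,0]},
  {"hand":0,"xyz":[0,0,46],"angular":[0,0,0]},
  {"hand":0,"xyz":[0,0,50],"angular":[0,0,0]},
  {"hand":0,"xyz":[0,0,52],"angular":[0,0,0]},
  {"hand":0,"xyz":[0,0,52],"angular":[0,0,0]},
])

```text
time: 1.72
tcp_pos: [0.4637, 0.3729, 0.0414]
eef_rot: [-0.559, 3.087, 0.005]
contact_force: [0.0, -0.7, 9.3]
finger_gap: 0.006
gripper_force: 4.8
```

Request:
apply_moves([
  {"hand":0,"xyz":[10,0,1],"angular":[0,0,0]},
  {"hand":0,"xyz":[25,0,1],"angular":[0,0,0]},
  {"hand":0,"xyz":[40,0,1],"angular":[0,0,0]},
  {"hand":0,"xyz":[55,0,1],"angular":[0,0,0]},
  {"hand":0,"xyz":[70,0,1],"angular":[0,0,0]},
  {"hand":0,"xyz":[76,0,1],"angular":[0,0,0]},
  {"hand":0,"xyz":[76,0,1],"angular":[0,0,0]},
])

```text
time: 2.6
tcp_pos: [0.3949, 0.3474, 0.0413]
eef_rot: [-0.557, 3.082, 0.009]
contact_force: [2.0, -0.2, 14.0]
finger_gap: -0.001
gripper_force: 6.8
```

Request:
apply_moves([
  {"hand":0,"xyz":[0,0,-60],"angular":[0,0,0]},
  {"hand":1,"xyz":[-60,0,-120],"angular":[0,0,0]},
  {"hand":1,"xyz":[-60,0,-180],"angular":[0,0,0]},
  {"hand":1,"xyz":[-60,0,-200],"angular":[0,0,0]},
  {"hand":1,"xyz":[-60,0,-200],"angular":[0,0,0]},
])

```text
time: 3.22
tcp_pos: [0.4487, 0.3669, 0.2416]
eef_rot: [-0.558, 3.085, 0.007]
contact_force: [-0.5, 0.0, -0.4]
finger_gap: 0.376
gripper_force: 0.0
```

```bash
python3 - <<'E'
from h import *
c=ctrl.capture('wrist');pickle.dump(c,open('w1.pkl','wb'));cv2.imwrite('pics/w1.png',cv2.resize(c['img'],(800,600),interpolation=cv2.INTER_CUBIC))
E
```

```text
(no output)
```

View pics/w1.png

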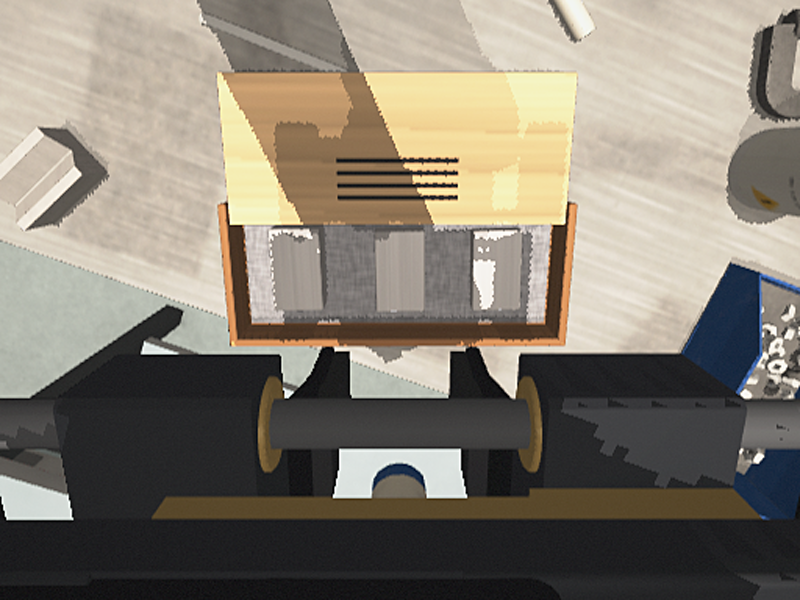

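The lid is drawn back and three blocks are in the case, with centres near (297,270), (400,270) and (498,270) px. The V block is at the left edge. I'll refine the case pose with this view.

```bash
python3 - <<'E'
from h import *
A=np.array;w=pickle.load(open('w1.pkl','rb'));k=1/1.5625
H=.042
L=A([[.051,-.121,H],[.051,.121,H],[-.051,.121,H],[-.051,-.121,H]])
uv=A([[229,346],[567,345],[577,203],[218,203]])*k
p,f=fit([(w,L,uv)],CASE);print(p.round(4),CASE.round(4),f.tolist())
def loc(p,w): d=w[:2]-p[:2];c,s=np.cos(p[2]),np.sin(p[2]);return A([c*d[0]+s*d[1],-s*d[0]+c*d[1]]).round(4)
for n,uv in (('L',[[277,310],[323,308]]),('M',[[378,312],[425,312]]),('R',[[474,312],[522,310]])):
    print(n,[loc(p,ray(w,A(u)*k,.026)).tolist() for u in uv])
print('lid far/near edge',[loc(p,ray(w,A(u)*k,.041)).tolist() for u in ([230,224],[575,224],[217,72])])
pickle.dump((p,BASE),open('pose.pkl','wb'))
print('v corners',[ray(w,A(u)*k,.034).round(4).tolist() for u in ([72,158],[80,178],[38,126])])
E
```

```text
[0.4608 0.3719 0.3584] [0.4625 0.369  0.3585] [[0.4, 0.2], [-0.5, 0.4], [1.2, -0.4], [-1.0, -0.1]]
L [[0.0286, -0.0891], [0.0272, -0.0552]]
M [[0.0303, -0.0148], [0.0304, 0.0199]]
R [[0.0305, 0.056], [0.029, 0.0914]]
lid far/near edge [[-0.0367, -0.1135], [-0.0364, 0.12], [-0.1322, -0.1135]]
v corners [[0.4622, 0.1406, 0.034], [0.4732, 0.1482, 0.034], [0.4498, 0.1158, 0.034]]
```

```bash
python3 - <<'E'
from h import *
a=BASE[2]+np.pi/2;print(a)
rel([*Tp(BASE,[-.06,0,0])[0][:2],.24],Rdown(a))
E
```

```text
-0.1923394974549142
 xyz [130.0, -431.5, -1.9] ang [0.004, 0.0001, 2.1209]
```

Request:
apply_moves([
  {"hand":0.6,"xyz":[10,-40,0],"angular":[0,0,0.18]},
  {"hand":0.6,"xyz":[20,-80,0],"angular":[0,0,0.36]},
  {"hand":0.6,"xyz":[35,-120,0],"angular":[0,0,0.54]},
  {"hand":0.6,"xyz":[50,-160,0],"angular":[0,0,0.72]},
  {"hand":0.6,"xyz":[60,-200,0],"angular":[0,0,0.9]},
  {"hand":0.6,"xyz":[72,-240,0],"angular":[0,0,1.08]},
  {"hand":0.6,"xyz":[85,-280,0],"angular":[0,0,1.26]},
  {"hand":0.6,"xyz":[97,-320,0],"angular":[0,0,1.44]},
  {"hand":0.6,"xyz":[109,-360,0],"angular":[0,0,1.62]},
  {"hand":0.6,"xyz":[130,-431,0],"angular":[0,0,1.8]},
])

```text
time: 4.53
tcp_pos: [0.4745, -0.0725, 0.2361]
eef_rot: [-2.076, -2.355, 0.002]
contact_force: [1.7, -0.4, -0.2]
finger_gap: 0.593
gripper_force: 0.0
```

```bash
python3 - <<'E'
from h import *
a=BASE[2]+np.pi/2;print(a)
rel([*Tp(BASE,[-.06,0,0])[0][:2],.24],Rdown(a))
E
```

```text
-0.1923394974549142
 xyz [-11.7, 0.8, -3.9] ang [-0.0026, -0.0008, 0.3183]
```

Request:
apply_moves([
  {"hand":0.6,"xyz":[-6,0,0],"angular":[0,0,0.16]},
  {"hand":0.6,"xyz":[-12,0,0],"angular":[0,0,0.318]},
  {"hand":0.6,"xyz":[-12,0,0],"angular":[0,0,0.318]},
])

```text
time: 4.9
tcp_pos: [0.4759, -0.0849, 0.2362]
eef_rot: [-2.42, -2.001, 0.004]
contact_force: [0.4, 0.3, 0.6]
finger_gap: 0.602
gripper_force: 0.0
```

```bash
python3 - <<'E'
from h import *
c=ctrl.capture('wrist');pickle.dump(c,open('w2.pkl','wb'));cv2.imwrite('pics/w2.png',cv2.resize(c['img'],(800,600),interpolation=cv2.INTER_CUBIC))
print(ctrl.get_obs()['q'].round(2))
E
```

```text
[-0.28  0.14  0.41  1.97 -0.06  1.04 -0.03]
```

View pics/w2.png

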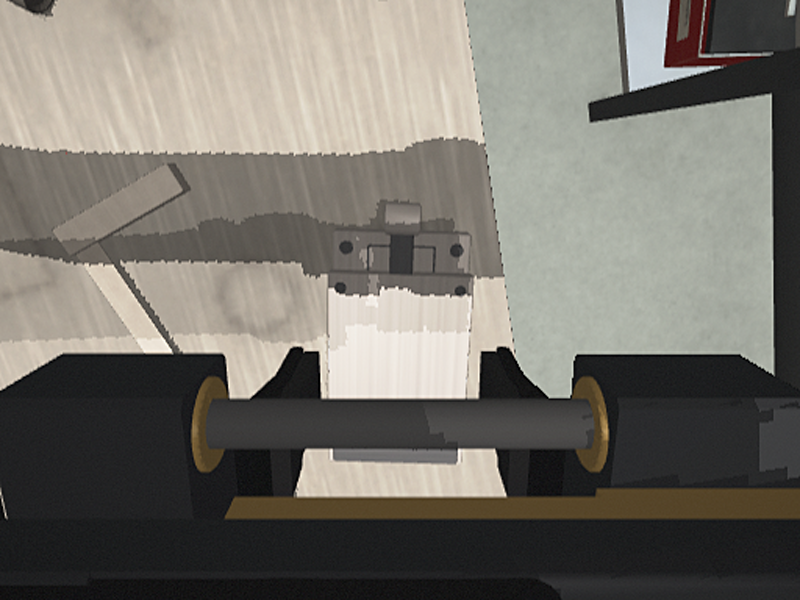

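```bash
python3 - <<'E'
from h import *
A=np.array;w=pickle.load(open('w2.pkl','rb'));k=1/1.5625
def loc(p,w): d=w[:2]-p[:2];c,s=np.cos(p[2]),np.sin(p[2]);return A([c*d[0]+s*d[1],-s*d[0]+c*d[1]]).round(4)
for n,u,z in (('knobL',[384,213],.042),('knobR',[421,213],.042),('slab',[333,232],.016),('slab',[470,230],.016),('plate',[328,273],.044),('plate',[474,272],.044),('pad',[368,246],.016),('pad',[435,246],.016)):
    P=ray(w,A(u)*k,z);print(n,P.round(4),loc(BASE,P))
E
```

```text
knobL [ 0.4708 -0.0508  0.042 ] [-0.0914 -0.0122]
knobR [ 0.4949 -0.0554  0.042 ] [-0.0915  0.0123]
slab [ 0.4309 -0.0599  0.016 ] [-0.0749 -0.0497]
slab [ 0.5275 -0.0768  0.016 ] [-0.0767  0.0484]
plate [ 0.4257 -0.0831  0.044 ] [-0.0511 -0.0503]
plate [ 0.523  -0.1009  0.044 ] [-0.0522  0.0486]
pad [ 0.4535 -0.0745  0.016 ] [-0.0649 -0.0247]
pad [ 0.501  -0.0835  0.016 ] [-0.0651  0.0237]
```

```bash
python3 - <<'E'
from h import *
a=BASE[2]+np.pi/2
for z in(.07,.020):rel([*Tp(BASE,[-.089,0,0])[0][:2],z],Rdown(a))
E
```

```text
xyz [29.7, 1.1, 166.4] ang [-0.0025, 0.0003, 0.0048]
 xyz [29.7, 1.3, 216.4] ang [-0.0025, 0.0003, 0.0048]
```

Request:
apply_moves([
  {"hand":0.6,"xyz":[30,1,50],"angular":[0,0,0.005]},
  {"hand":0.6,"xyz":[30,1,110],"angular":[0,0,0.005]},
  {"hand":0.6,"xyz":[30,1,165],"angular":[0,0,0.005]},
  {"hand":0.6,"xyz":[30,1,205],"angular":[0,0,0.005]},
  {"hand":0.6,"xyz":[30,1,216],"angular":[0,0,0.005]},
  {"hand":0,"xyz":[30,1,216],"angular":[0,0,0.005]},
  {"hand":0,"xyz":[30,1,216],"angular":[0,0,0.005]},
  {"hand":0,"xyz":[30,1,216],"angular":[0,0,0.005]},
  {"hand":0,"xyz":[30,1,216],"angular":[0,0,0.005]},
], squeeze=25)

```text
time: 6.08
tcp_pos: [0.4828, -0.0555, 0.0224]
eef_rot: [-2.427, -1.992, 0.0]
contact_force: [-4.0, 2.4, 8.2]
finger_gap: 0.273
gripper_force: 25.0
```

Request:
apply_moves([
  {"hand":0,"xyz":[-3.6,0,-25.6],"angular":[0,0,0]},
  {"hand":0,"xyz":[-14.2,0,-58.3],"angular":[0,0,0]},
  {"hand":0,"xyz":[-31,0,-88],"angular":[0,0,0]},
  {"hand":0,"xyz":[-53.6,0,-114],"angular":[0,0,0]},
  {"hand":0,"xyz":[-81,0,-135],"angular":[0,0,0]},
  {"hand":0,"xyz":[-112,0,-150.5],"angular":[0,0,0]},
  {"hand":0,"xyz":[-145,0,-159],"angular":[0,0,0]},
  {"hand":0,"xyz":[-171,0,-161],"angular":[0,0,0]},
  {"hand":0,"xyz":[-197,0,-160],"angular":[0,0,0]},
  {"hand":0,"xyz":[-213,0,-156],"angular":[0,0,0]},
], squeeze=30)

```text
time: 7.32
tcp_pos: [0.4361, -0.2661, 0.1781]
eef_rot: [-2.425, -1.983, 0.007]
contact_force: [-14.7, 0.5, 13.4]
finger_gap: 0.278
gripper_force: 30.0
```

Request:
apply_moves([
  {"hand":0,"xyz":[-3,0,1],"angular":[0,0,0]},
  {"hand":0,"xyz":[-3,0,1],"angular":[0,0,0]},
])

```text
time: 7.58
tcp_pos: [0.4353, -0.2696, 0.1772]
eef_rot: [-2.427, -1.983, 0.009]
contact_force: [-15.2, 0.8, 14.5]
finger_gap: 0.27
gripper_force: 30.0
```

```bash
python3 - <<'E'
from h import *
o=ctrl.get_obs();d=o['tcp_pos'][:2]-Tp(BASE,[.085,0,0])[0][:2]
print('along',d@[np.cos(BASE[2]),np.sin(BASE[2])],o['tcp_pos'][2]+.0187-.026,o['q'].round(2))
E
```

```text
along 0.04508129390113397 0.1698749586763374 [ 0.06  0.27  0.5   1.98 -0.16  0.93  0.43]
```

Request:
apply_moves([
  {"hand":0.6,"xyz":[0,0,0],"angular":[0,0,0]},
  {"hand":0.6,"xyz":[0,0,0],"angular":[0,0,0]},
  {"hand":0.6,"xyz":[0,0,-30],"angular":[0,0,0]},
  {"hand":0.6,"xyz":[0,0,-80],"angular":[0,0,0]},
])

```text
time: 8.07
tcp_pos: [0.4412, -0.2668, 0.2564]
eef_rot: [-2.425, -1.993, 0.002]
contact_force: [0.3, -0.3, 0.5]
finger_gap: 0.575
gripper_force: 0.0
```

```bash
python3 - <<'E'
from h import *
p=CASE;a=p[2]+np.pi/2
for y in(-.069,):
  for z in(.2,.06,.0085):rel([*Tp(p,[0,y,0])[0][:2],z],Rdown(a))
E
```

```text
xyz [571.6, -68.2, 56.9] ang [-0.0008, -0.0031, -2.1244]
 xyz [571.6, -67.8, 196.9] ang [-0.0008, -0.0031, -2.1244]
 xyz [571.5, -67.7, 248.4] ang [-0.0008, -0.0031, -2.1244]
```

Request:
apply_moves([
  {"hand":0.6,"xyz":[50,-6,0],"angular":[0,0,-0.18]},
  {"hand":0.6,"xyz":[110,-13,10],"angular":[0,0,-0.36]},
  {"hand":0.6,"xyz":[170,-20,15],"angular":[0,0,-0.54]},
  {"hand":0.6,"xyz":[230,-27,20],"angular":[0,0,-0.72]},
  {"hand":0.6,"xyz":[290,-34,25],"angular":[0,0,-0.9]},
  {"hand":0.6,"xyz":[350,-41,30],"angular":[0,0,-1.08]},
  {"hand":0.6,"xyz":[410,-48,35],"angular":[0,0,-1.26]},
  {"hand":0.6,"xyz":[470,-55,40],"angular":[0,0,-1.44]},
  {"hand":0.6,"xyz":[530,-62,50],"angular":[0,0,-1.62]},
  {"hand":0.6,"xyz":[572,-68,57],"angular":[0,0,-1.8]},
])

```text
time: 9.32
tcp_pos: [0.4857, 0.3104, 0.1995]
eef_rot: [-0.067, 3.14, 0.003]
contact_force: [0.9, 0.1, -0.7]
finger_gap: 0.602
gripper_force: 0.0
```

```bash
python3 - <<'E'
from h import *
p=CASE;a=p[2]+np.pi/2
for y in(-.0705,):
  for z in(.06,.0085):rel([*Tp(p,[0,y,0])[0][:2],z],Rdown(a))
E
```

```text
xyz [0.5, -4.9, 139.5] ang [0.002, 0.001, -0.3161]
 xyz [0.5, -5.0, 191.0] ang [0.002, 0.001, -0.3161]
```

Request:
apply_moves([
  {"hand":0.6,"xyz":[0,-5,50],"angular":[0,0,-0.16]},
  {"hand":0.6,"xyz":[0,-5,100],"angular":[0,0,-0.316]},
  {"hand":0.6,"xyz":[0,-5,139],"angular":[0,0,-0.316]},
  {"hand":0.6,"xyz":[0,-5,180],"angular":[0,0,-0.316]},
  {"hand":0.6,"xyz":[0,-5,190.5],"angular":[0,0,-0.316]},
  {"hand":0.6,"xyz":[0,-5,190.5],"angular":[0,0,-0.316]},
  {"hand":0,"xyz":[0,-5,190.5],"angular":[0,0,-0.316]},
  {"hand":0,"xyz":[0,-5,190.5],"angular":[0,0,-0.316]},
  {"hand":0,"xyz":[0,-5,190.5],"angular":[0,0,-0.316]},
], squeeze=40)

```text
time: 10.45
tcp_pos: [0.4872, 0.3023, 0.0104]
eef_rot: [-0.545, 3.091, 0.002]
contact_force: [-1.0, 1.0, 5.6]
finger_gap: 0.408
gripper_force: 39.9
```

Request:
apply_moves([
  {"hand":0,"xyz":[0,0,-50],"angular":[0,0,0]},
  {"hand":0,"xyz":[0,0,-100],"angular":[0,0,0]},
  {"hand":0,"xyz":[0,0,-130],"angular":[0,0,0]},
  {"hand":0,"xyz":[0,0,-130],"angular":[0,0,0]},
])

```text
time: 10.95
tcp_pos: [0.4875, 0.3021, 0.1412]
eef_rot: [-0.545, 3.089, 0.003]
contact_force: [-0.3, 0.7, -3.2]
finger_gap: 0.408
gripper_force: 39.9
```

```bash
cat >> h.py <<'E'
def pad(z,x=-.03,y=0.): rel([*Tp(BASE,[x,y,0])[0][:2],z],Rdown(BASE[2]+np.pi/2),f'pad{z}')
def slot(z,y): rel([*Tp(CASE,[0,y,0])[0][:2],z],Rdown(CASE[2]+np.pi/2),f'slot{z}')
E
python3 -c "
from h import *
pad(.14)"
```

```text
pad0.14 xyz [157.6, -384.9, 0.0] ang [0.0059, 0.0017, 2.1121]
```

Request:
apply_moves([
  {"hand":0,"xyz":[16,-38,0],"angular":[0,0,0.18]},
  {"hand":0,"xyz":[32,-77,0],"angular":[0,0,0.36]},
  {"hand":0,"xyz":[48,-116,0],"angular":[0,0,0.54]},
  {"hand":0,"xyz":[64,-155,0],"angular":[0,0,0.72]},
  {"hand":0,"xyz":[80,-195,0],"angular":[0,0,0.9]},
  {"hand":0,"xyz":[96,-235,0],"angular":[0,0,1.08]},
  {"hand":0,"xyz":[112,-275,0],"angular":[0,0,1.26]},
  {"hand":0,"xyz":[128,-314,0],"angular":[0,0,1.44]},
  {"hand":0,"xyz":[144,-350,0],"angular":[0,0,1.62]},
  {"hand":0,"xyz":[157,-384,0],"angular":[0,0,1.8]},
])

```text
time: 12.2
tcp_pos: [0.4683, -0.1143, 0.1372]
eef_rot: [-2.09, -2.342, 0.004]
contact_force: [1.0, -0.1, -2.7]
finger_gap: 0.41
gripper_force: 39.9
```

```bash
python3 -c "
from h import *
pad(.04);pad(.021)"
```

```text
pad0.04 xyz [0.6, 3.2, 97.2] ang [-0.0038, 0.0003, 0.3058]
pad0.021 xyz [0.6, 3.3, 116.2] ang [-0.0038, 0.0003, 0.3058]
```

Request:
apply_moves([
  {"hand":0,"xyz":[0.5,3,20],"angular":[0,0,0.16]},
  {"hand":0,"xyz":[0.5,3,50],"angular":[0,0,0.305]},
  {"hand":0,"xyz":[0.5,3,95],"angular":[0,0,0.305]},
  {"hand":0,"xyz":[0.5,3,108],"angular":[0,0,0.305]},
  {"hand":0,"xyz":[0.5,3,112],"angular":[0,0,0.305]},
  {"hand":0,"xyz":[0.5,3,112],"angular":[0,0,0.305]},
])

```text
time: 12.95
tcp_pos: [0.4738, -0.1124, 0.0276]
eef_rot: [2.417, 2.006, 0.001]
contact_force: [-0.6, 0.1, -2.7]
finger_gap: 0.408
gripper_force: 39.9
```

```bash
python3 -c "
from h import *
pad(.02)"
```

```text
pad0.02 xyz [-1.5, -2.5, 7.6] ang [0.0013, -0.0001, 0.0072]
```

Request:
apply_moves([
  {"hand":0,"xyz":[-1.5,-2.5,4],"angular":[0,0,0.007]},
  {"hand":0,"xyz":[-1.5,-2.5,6],"angular":[0,0,0.007]},
  {"hand":0,"xyz":[-1.5,-2.5,8],"angular":[0,0,0.007]},
  {"hand":0,"xyz":[-1.5,-2.5,8],"angular":[0,0,0.007]},
])

```text
time: 13.45
tcp_pos: [0.4706, -0.1132, 0.0204]
eef_rot: [-2.424, -1.998, -0.002]
contact_force: [-4.0, 1.0, 12.2]
finger_gap: 0.41
gripper_force: 39.9
```

Request:
apply_moves([
  {"hand":0.6,"xyz":[0,0,-1],"angular":[0,0,0]},
  {"hand":0.6,"xyz":[0,0,-1],"angular":[0,0,0]},
  {"hand":0.6,"xyz":[0,0,-1],"angular":[0,0,0]},
  {"hand":0.6,"xyz":[0,0,-40],"angular":[0,0,0]},
  {"hand":0.6,"xyz":[0,0,-100],"angular":[0,0,0]},
  {"hand":0.6,"xyz":[0,0,-120],"angular":[0,0,0]},
])

```text
time: 14.2
tcp_pos: [0.4723, -0.1138, 0.1421]
eef_rot: [2.421, 1.996, 0.006]
contact_force: [-0.4, -0.9, -0.7]
finger_gap: 0.602
gripper_force: 0.0
```

```bash
python3 -c "
from h import *
slot(.14,.0015)
c=ctrl.capture('wrist');pickle.dump(c,open('w3.pkl','wb'));cv2.imwrite('pics/w3.png',cv2.resize(c['img'],(800,600),interpolation=cv2.INTER_CUBIC))"
```

```text
slot0.14 xyz [475.7, -104.8, 1.9] ang [0.0041, 0.0054, -2.1214]
```

View pics/w3.png

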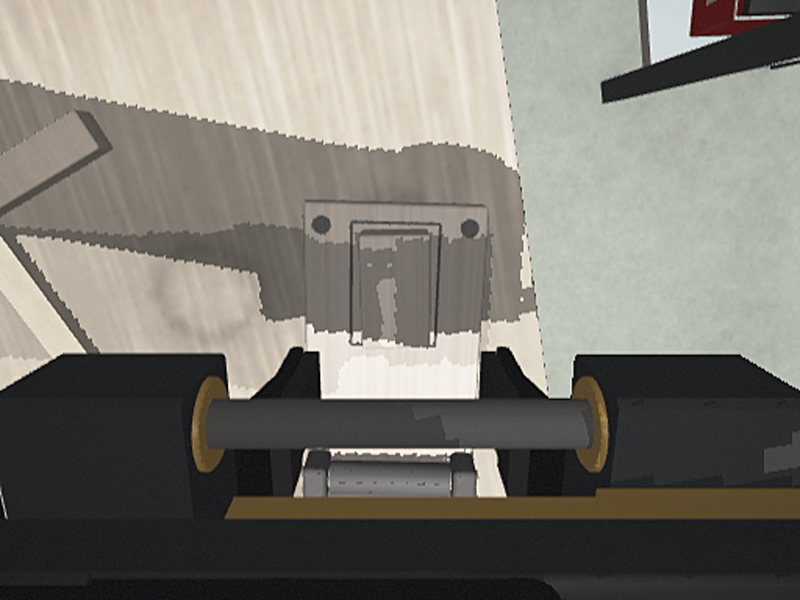

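The first block lies flat within the scribed frame, which spans (350–440, 223–345), and the plate is still up. On to the middle block.

Request:
apply_moves([
  {"hand":0.6,"xyz":[48,-10,0],"angular":[0,0,-0.18]},
  {"hand":0.6,"xyz":[95,-20,0],"angular":[0,0,-0.36]},
  {"hand":0.6,"xyz":[143,-31,0],"angular":[0,0,-0.54]},
  {"hand":0.6,"xyz":[190,-42,0],"angular":[0,0,-0.72]},
  {"hand":0.6,"xyz":[238,-52,0],"angular":[0,0,-0.9]},
  {"hand":0.6,"xyz":[286,-63,0],"angular":[0,0,-1.08]},
  {"hand":0.6,"xyz":[334,-73,0],"angular":[0,0,-1.26]},
  {"hand":0.6,"xyz":[381,-84,0],"angular":[0,0,-1.44]},
  {"hand":0.6,"xyz":[430,-95,0],"angular":[0,0,-1.62]},
  {"hand":0.6,"xyz":[475,-105,0],"angular":[0,0,-1.8]},
])

```text
time: 15.5
tcp_pos: [0.4573, 0.3747, 0.138]
eef_rot: [0.069, -3.14, 0.0]
contact_force: [-0.3, 0.1, 0.7]
finger_gap: 0.599
gripper_force: 0.0
```

```bash
python3 -c "
from h import *
slot(.06,.0015);slot(.009,.0015)"
```

```text
slot0.06 xyz [-3.0, -1.5, 78.0] ang [-0.0001, -0.0014, -0.3147]
slot0.009 xyz [-3.0, -1.5, 129.0] ang [-0.0001, -0.0014, -0.3147]
```

Request:
apply_moves([
  {"hand":0.6,"xyz":[-3,-1.5,30],"angular":[0,0,-0.16]},
  {"hand":0.6,"xyz":[-3,-1.5,78],"angular":[0,0,-0.315]},
  {"hand":0.6,"xyz":[-3,-1.5,115],"angular":[0,0,-0.315]},
  {"hand":0.6,"xyz":[-3,-1.5,128.5],"angular":[0,0,-0.315]},
  {"hand":0.6,"xyz":[-3,-1.5,128.5],"angular":[0,0,-0.315]},
  {"hand":0,"xyz":[-3,-1.5,128.5],"angular":[0,0,-0.315]},
  {"hand":0,"xyz":[-3,-1.5,128.5],"angular":[0,0,-0.315]},
  {"hand":0,"xyz":[-3,-1.5,128.5],"angular":[0,0,-0.315]},
], squeeze=40)

```text
time: 16.5
tcp_pos: [0.4617, 0.3724, 0.0119]
eef_rot: [-0.55, 3.091, 0.002]
contact_force: [-0.2, -0.0, 3.6]
finger_gap: 0.407
gripper_force: 39.9
```

Request:
apply_moves([
  {"hand":0,"xyz":[0,0,-50],"angular":[0,0,0]},
  {"hand":0,"xyz":[0,0,-100],"angular":[0,0,0]},
  {"hand":0,"xyz":[0,0,-130],"angular":[0,0,0]},
  {"hand":0,"xyz":[0,0,-130],"angular":[0,0,0]},
])

```text
time: 17.0
tcp_pos: [0.4622, 0.3727, 0.143]
eef_rot: [-0.549, 3.088, 0.004]
contact_force: [0.1, -0.2, -3.3]
finger_gap: 0.406
gripper_force: 39.9
```

```bash
python3 -c "
from h import *
pad(.14)"
```

```text
pad0.14 xyz [159.3, -459.3, 1.3] ang [0.0066, 0.0011, 2.1152]
```

Request:
apply_moves([
  {"hand":0,"xyz":[16,-46,0],"angular":[0,0,0.18]},
  {"hand":0,"xyz":[32,-92,0],"angular":[0,0,0.36]},
  {"hand":0,"xyz":[48,-138,0],"angular":[0,0,0.54]},
  {"hand":0,"xyz":[64,-184,0],"angular":[0,0,0.72]},
  {"hand":0,"xyz":[80,-230,0],"angular":[0,0,0.9]},
  {"hand":0,"xyz":[96,-276,0],"angular":[0,0,1.08]},
  {"hand":0,"xyz":[112,-322,0],"angular":[0,0,1.26]},
  {"hand":0,"xyz":[128,-368,0],"angular":[0,0,1.44]},
  {"hand":0,"xyz":[144,-414,0],"angular":[0,0,1.62]},
  {"hand":0,"xyz":[159,-459,0],"angular":[0,0,1.8]},
])

```text
time: 18.25
tcp_pos: [0.4685, -0.1154, 0.1389]
eef_rot: [-2.086, -2.346, 0.003]
contact_force: [0.9, 0.2, -3.6]
finger_gap: 0.409
gripper_force: 39.9
```

```bash
python3 -c "
from h import *
pad(.06)"
```

```text
pad0.06 xyz [1.6, 3.0, 78.9] ang [-0.0032, 0.0002, 0.3092]
```

Request:
apply_moves([
  {"hand":0,"xyz":[0,1,20],"angular":[0,0,0.16]},
  {"hand":0,"xyz":[0,1,50],"angular":[0,0,0.31]},
  {"hand":0,"xyz":[0,1,78],"angular":[0,0,0.31]},
  {"hand":0,"xyz":[0,1,85],"angular":[0,0,0.31]},
  {"hand":0,"xyz":[0,1,85],"angular":[0,0,0.31]},
  {"hand":0,"xyz":[0,1,85],"angular":[0,0,0.31]},
])

```text
time: 19.0
tcp_pos: [0.4718, -0.114, 0.0562]
eef_rot: [2.418, 2.004, 0.002]
contact_force: [-0.2, -0.3, -2.5]
finger_gap: 0.409
gripper_force: 39.9
```

```bash
python3 -c "
from h import *
pad(.046)"
```

```text
pad0.046 xyz [0.4, -0.8, 10.2] ang [0.0015, -0.0002, 0.0053]
```

Lower in small steps until contact (expected at TCP 0.046, 0.042 or 0.038).

Request:
apply_moves([
  {"hand":0,"xyz":[0.4,-0.8,5],"angular":[0,0,0.005]},
  {"hand":0,"xyz":[0.4,-0.8,9],"angular":[0,0,0.005]},
  {"hand":0,"xyz":[0.4,-0.8,11.5],"angular":[0,0,0.005]},
  {"hand":0,"xyz":[0.4,-0.8,11.5],"angular":[0,0,0.005]},
])

```text
time: 19.5
tcp_pos: [0.4706, -0.1132, 0.0458]
eef_rot: [-2.423, -1.997, -0.002]
contact_force: [-6.1, 1.9, 17.3]
finger_gap: 0.412
gripper_force: 39.9
```

Request:
apply_moves([
  {"hand":0.6,"xyz":[0,0,-2],"angular":[0,0,0]},
  {"hand":0.6,"xyz":[0,0,-2],"angular":[0,0,0]},
  {"hand":0.6,"xyz":[0,0,-2],"angular":[0,0,0]},
  {"hand":0.6,"xyz":[0,0,-40],"angular":[0,0,0]},
  {"hand":0.6,"xyz":[0,0,-95],"angular":[0,0,0]},
  {"hand":0.6,"xyz":[0,0,-95],"angular":[0,0,0]},
])

```text
time: 20.25
tcp_pos: [0.4734, -0.114, 0.1425]
eef_rot: [2.42, 1.995, 0.01]
contact_force: [0.3, 0.5, -1.3]
finger_gap: 0.596
gripper_force: 0.0
```

```bash
python3 -c "
from h import *
slot(.14,.072)"
```

```text
slot0.14 xyz [535.9, -142.8, 2.0] ang [0.0062, 0.008, -2.1213]
```

Request:
apply_moves([
  {"hand":0.6,"xyz":[54,-14,0],"angular":[0,0,-0.18]},
  {"hand":0.6,"xyz":[107,-28,0],"angular":[0,0,-0.36]},
  {"hand":0.6,"xyz":[160,-42,0],"angular":[0,0,-0.54]},
  {"hand":0.6,"xyz":[214,-57,0],"angular":[0,0,-0.72]},
  {"hand":0.6,"xyz":[268,-71,0],"angular":[0,0,-0.9]},
  {"hand":0.6,"xyz":[321,-85,0],"angular":[0,0,-1.08]},
  {"hand":0.6,"xyz":[375,-100,0],"angular":[0,0,-1.26]},
  {"hand":0.6,"xyz":[428,-114,0],"angular":[0,0,-1.44]},
  {"hand":0.6,"xyz":[482,-128,0],"angular":[0,0,-1.62]},
  {"hand":0.6,"xyz":[536,-143,0],"angular":[0,0,-1.8]},
])

```text
time: 21.5
tcp_pos: [0.4316, 0.4414, 0.1377]
eef_rot: [0.068, -3.139, 0.002]
contact_force: [1.1, 0.9, -0.1]
finger_gap: 0.602
gripper_force: 0.0
```

```bash
python3 -c "
from h import *
slot(.06,.072);slot(.009,.072)"
```

```text
slot0.06 xyz [-3.9, -2.2, 77.7] ang [-0.0009, -0.0018, -0.3153]
slot0.009 xyz [-4.0, -2.1, 128.7] ang [-0.0009, -0.0018, -0.3153]
```

Request:
apply_moves([
  {"hand":0.6,"xyz":[-3,-2,30],"angular":[0,0,-0.16]},
  {"hand":0.6,"xyz":[-3,-2,78],"angular":[0,0,-0.315]},
  {"hand":0.6,"xyz":[-3,-2,115],"angular":[0,0,-0.315]},
  {"hand":0.6,"xyz":[-3,-2,128.5],"angular":[0,0,-0.315]},
  {"hand":0.6,"xyz":[-3,-2,128.5],"angular":[0,0,-0.315]},
  {"hand":0,"xyz":[-3,-2,128.5],"angular":[0,0,-0.315]},
  {"hand":0,"xyz":[-3,-2,128.5],"angular":[0,0,-0.315]},
  {"hand":0,"xyz":[-3,-2,128.5],"angular":[0,0,-0.315]},
], squeeze=40)

```text
time: 22.5
tcp_pos: [0.4359, 0.4389, 0.0119]
eef_rot: [-0.55, 3.091, 0.002]
contact_force: [0.0, -0.9, 3.5]
finger_gap: 0.409
gripper_force: 39.8
```

Request:
apply_moves([
  {"hand":0,"xyz":[0,0,-50],"angular":[0,0,0]},
  {"hand":0,"xyz":[0,0,-100],"angular":[0,0,0]},
  {"hand":0,"xyz":[0,0,-140],"angular":[0,0,0]},
  {"hand":0,"xyz":[0,0,-140],"angular":[0,0,0]},
])

```text
time: 23.0
tcp_pos: [0.4369, 0.4399, 0.1544]
eef_rot: [-0.549, 3.087, 0.007]
contact_force: [0.9, -1.0, -2.4]
finger_gap: 0.405
gripper_force: 39.8
```

```bash
python3 -c "
from h import *
pad(.15)"
```

```text
pad0.15 xyz [158.8, -531.2, 1.5] ang [0.0093, 0.0004, 2.1152]
```

Request:
apply_moves([
  {"hand":0,"xyz":[16,-53,0],"angular":[0,0,0.18]},
  {"hand":0,"xyz":[32,-106,0],"angular":[0,0,0.36]},
  {"hand":0,"xyz":[48,-159,0],"angular":[0,0,0.54]},
  {"hand":0,"xyz":[64,-212,0],"angular":[0,0,0.72]},
  {"hand":0,"xyz":[80,-265,0],"angular":[0,0,0.9]},
  {"hand":0,"xyz":[96,-318,0],"angular":[0,0,1.08]},
  {"hand":0,"xyz":[112,-371,0],"angular":[0,0,1.26]},
  {"hand":0,"xyz":[128,-424,0],"angular":[0,0,1.44]},
  {"hand":0,"xyz":[144,-477,0],"angular":[0,0,1.62]},
  {"hand":0,"xyz":[159,-530,0],"angular":[0,0,1.8]},
])

```text
time: 24.25
tcp_pos: [0.4677, -0.1156, 0.1494]
eef_rot: [-2.086, -2.346, 0.002]
contact_force: [0.9, 0.3, -1.8]
finger_gap: 0.409
gripper_force: 39.8
```

Request:
apply_moves([
  {"hand":0,"xyz":[0,1,20],"angular":[0,0,0.16]},
  {"hand":0,"xyz":[0,1,50],"angular":[0,0,0.31]},
  {"hand":0,"xyz":[0,1,65],"angular":[0,0,0.31]},
  {"hand":0,"xyz":[0,1,75],"angular":[0,0,0.31]},
  {"hand":0,"xyz":[0,1,75],"angular":[0,0,0.31]},
  {"hand":0,"xyz":[0,1,75],"angular":[0,0,0.31]},
])

```text
time: 25.0
tcp_pos: [0.4706, -0.114, 0.0761]
eef_rot: [2.418, 2.005, 0.002]
contact_force: [-0.9, 0.1, -1.4]
finger_gap: 0.407
gripper_force: 39.8
```

```bash
python3 -c "
from h import *
pad(.066)"
```

```text
pad0.066 xyz [0.7, 0.3, 10.1] ang [0.0014, -0.0003, 0.006]
```

Request:
apply_moves([
  {"hand":0,"xyz":[0.5,0,5],"angular":[0,0,0.006]},
  {"hand":0,"xyz":[0.5,0,9],"angular":[0,0,0.006]},
  {"hand":0,"xyz":[0.5,0,11.5],"angular":[0,0,0.006]},
  {"hand":0,"xyz":[0.5,0,11.5],"angular":[0,0,0.006]},
])

```text
time: 25.5
tcp_pos: [0.4703, -0.1134, 0.0657]
eef_rot: [-2.424, -1.996, -0.002]
contact_force: [-5.9, 1.0, 17.3]
finger_gap: 0.409
gripper_force: 39.8
```

Contact came at 0.0657 as predicted, so the order is 24, 20, 16. Release and look.

Request:
apply_moves([
  {"hand":0.6,"xyz":[0,0,-2],"angular":[0,0,0]},
  {"hand":0.6,"xyz":[0,0,-2],"angular":[0,0,0]},
  {"hand":0.6,"xyz":[0,0,-2],"angular":[0,0,0]},
  {"hand":0.6,"xyz":[0,0,-40],"angular":[0,0,0]},
  {"hand":0.6,"xyz":[-20,0,-95],"angular":[0,0,0]},
  {"hand":0.6,"xyz":[-60,0,-140],"angular":[0,0,0]},
  {"hand":0.6,"xyz":[-110,0,-180],"angular":[0,0,0]},
  {"hand":0.6,"xyz":[-140,0,-190],"angular":[0,0,0]},
  {"hand":0.6,"xyz":[-140,0,-190],"angular":[0,0,0]},
])

```text
time: 26.62
tcp_pos: [0.4427, -0.2538, 0.2551]
eef_rot: [2.429, 1.989, 0.001]
contact_force: [-0.7, 1.1, -0.4]
finger_gap: 0.596
gripper_force: 0.0
```

```bash
python3 - <<'E'
from h import *
c=ctrl.capture('wrist');s=ctrl.capture('scene');pickle.dump((c,s),open('w4.pkl','wb'))
im=np.zeros((600,800,3),np.uint8);im[:300,:400]=cv2.resize(c['img'],(400,300),interpolation=cv2.INTER_AREA)
q=s['img'][150:285,100:340];im[:,:]=0
im[:450]=cv2.resize(q,(800,450),interpolation=cv2.INTER_CUBIC);im[450:,:200]=cv2.resize(c['img'],(200,150),interpolation=cv2.INTER_AREA)
cv2.imwrite('pics/w4.png',im)
o=ctrl.get_obs();print(o['tcp_pos'],o['finger_gap'])
pad(.26,.115);pad(.18,.13)
E
```

```text
[ 0.44306906 -0.2501346   0.25334441] 0.6026323537960951
pad0.26 xyz [-5.5, 1.3, -6.7] ang [-0.0012, -0.0009, -0.0006]
pad0.18 xyz [-20.5, 1.4, 73.3] ang [-0.0012, -0.0009, -0.0006]
```

View pics/w4.png

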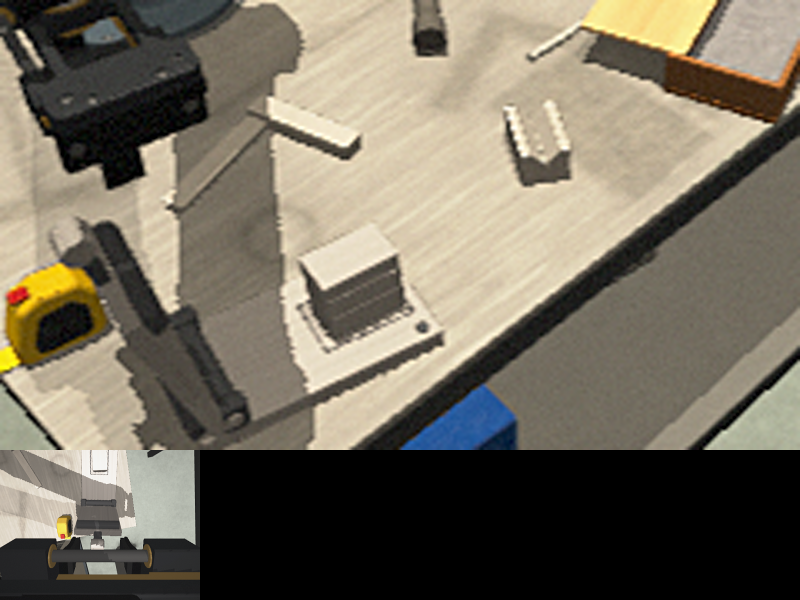

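The stack of three stands flat on the pad and the plate leans on its stop. The V block is undisturbed at about (537,145) in this crop. Next, find the knob.

```bash
python3 - <<'E'
from h import *
c,s=pickle.load(open('w4.pkl','rb'))
def loc(p,w): d=w[:2]-p[:2];c,s=np.cos(p[2]),np.sin(p[2]);return np.array([c*d[0]+s*d[1],-s*d[0]+c*d[1]]).round(4)
u=proj(c,Tp(BASE,[.143,0,.188])[0])[0];v=proj(s,Tp(BASE,[.143,0,.188])[0])[0];print(u,v)
im=np.hstack([crop(c,int(u[0])-50,int(u[1])-50,100,100,4),crop(s,max(0,int(v[0])-50),int(v[1])-50,100,100,4)])
cv2.imwrite('pics/k.png',im);print((v[0]-max(0,int(v[0])-50))*4)
pad(.173,.143);pad(.23,.143)
E
```

```text
[257.7616628  242.45226543] [122.51972563 224.52030902]
202.0789025151248
pad0.173 xyz [-33.5, 1.4, 80.3] ang [-0.0012, -0.0009, -0.0006]
pad0.23 xyz [-33.5, 1.4, 23.3] ang [-0.0012, -0.0009, -0.0006]
```

View pics/k.png

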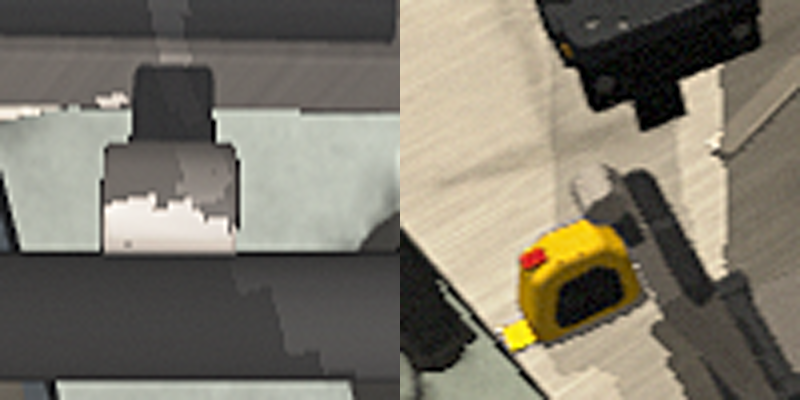

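```bash
python3 - <<'E'
from h import *
A=np.array
def loc(p,w): d=w[:2]-p[:2];c,s=np.cos(p[2]),np.sin(p[2]);return A([c*d[0]+s*d[1],-s*d[0]+c*d[1]]).round(4)
w=pickle.load(open('w3.pkl','rb'))
for u in([352,223],[440,224],[351,345],[434,345],[305,200],[487,207]):print(loc(BASE,ray(w,A(u)/1.5625,.016)))
c=ctrl.capture('wrist');o=ctrl.get_obs();print(o['tcp_pos'],loc(BASE,o['tcp_pos']))
print(proj(c,Tp(BASE,[.143,0,.188])[0]),proj(c,o['tcp_pos']))
c0,s=pickle.load(open('w4.pkl','rb'));print(proj(c0,o['tcp_pos']))
for col in (103,238):print(loc(BASE,ray(c0,[207+col/4,192+50],.195)))
cv2.imwrite('pics/k2.png',cv2.resize(c['img'],(800,600),interpolation=cv2.INTER_CUBIC))
E
```

```text
[-0.0648 -0.0241]
[-0.0642  0.0232]
[ 0.0048 -0.0263]
[0.0049 0.0212]
[-0.077  -0.0488]
[-0.0733  0.0481]
[ 0.44320869 -0.24948709  0.25305767] [ 0.1089 -0.0013]
[[258.28781495 248.3286734 ]] [[256.52187039 240.85883661]]
[[255.86971161 232.9108039 ]]
[ 0.1394 -0.0176]
[0.1396 0.0061]
```

View pics/k2.png

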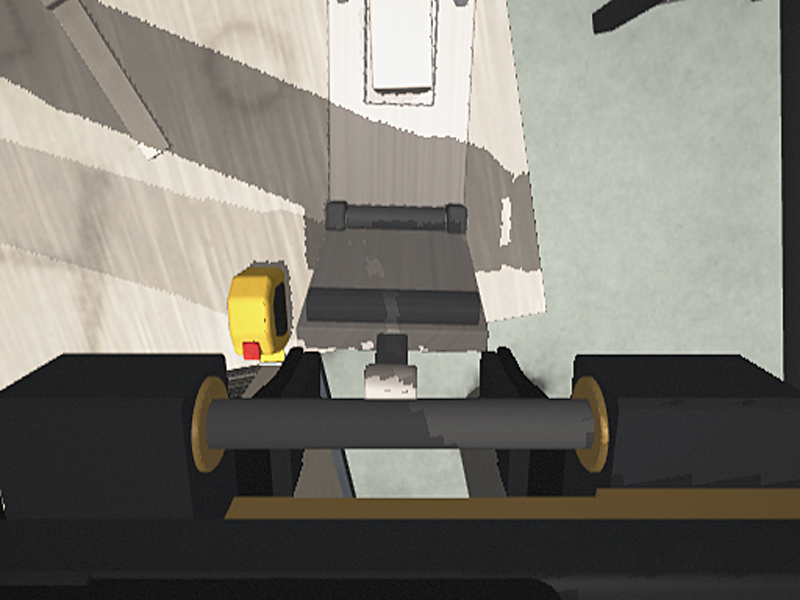

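The pad frame and the knob both show that the base yaw was about 0.026 rad off. I'll correct it. The blocks are still well within tolerance.

```bash
python3 - <<'E'
from h import *
o=Tp(BASE,[0,-.0021,0])[0]
B=np.array([o[0],o[1],BASE[2]-.026]);pickle.dump((CASE,B),open('pose.pkl','wb'))
import h;h.BASE=B
h.pad(.23,.142);h.pad(.173,.142)
E
```

```text
pad0.23 xyz [-33.1, -4.5, 23.0] ang [-0.0018, -0.0009, 0.0269]
pad0.173 xyz [-33.2, -4.4, 80.0] ang [-0.0018, -0.0009, 0.0269]
```

Request:
apply_moves([
  {"hand":0.6,"xyz":[-33,-4.5,10],"angular":[0,0,0.027]},
  {"hand":0.6,"xyz":[-33,-4.5,40],"angular":[0,0,0.027]},
  {"hand":0.6,"xyz":[-33,-4.5,70],"angular":[0,0,0.027]},
  {"hand":0.6,"xyz":[-33,-4.5,78],"angular":[0,0,0.027]},
  {"hand":0.6,"xyz":[-33,-4.5,78],"angular":[0,0,0.027]},
  {"hand":0,"xyz":[-33,-4.5,78],"angular":[0,0,0.027]},
  {"hand":0,"xyz":[-33,-4.5,78],"angular":[0,0,0.027]},
  {"hand":0,"xyz":[-33,-4.5,78],"angular":[0,0,0.027]},
  {"hand":0,"xyz":[-33,-4.5,78],"angular":[0,0,0.027]},
], squeeze=30)

```text
time: 27.9
tcp_pos: [0.4324, -0.2824, 0.1764]
eef_rot: [-2.452, -1.964, -0.0]
contact_force: [-1.2, 0.8, 3.3]
finger_gap: 0.269
gripper_force: 30.0
```

```bash
python3 - <<'E'
from h import *
o=ctrl.get_obs();d=o['tcp_pos'][:2]-BASE[:2];c,s=np.cos(BASE[2]),np.sin(BASE[2]);print(c*d[0]+s*d[1]-.085,-s*d[0]+c*d[1],o['tcp_pos'][2]+.0187-.026)
th=np.arange(1.85,.45,-.1)
K=lambda t:np.c_[-172*np.cos(t)+11*np.sin(t),172*np.sin(t)+11*np.cos(t)]
D=K(th)-K(np.array([1.85]))
for t,dd in zip(th,D):print(round(t,2),(-dd).round(1))
D=K(np.array([.54,.5236,.51]))-K(np.array([1.85]));print(-D.round(1))
E
```

```text
0.0583292756085612 0.00020333906194061266 0.16905595663938783
1.85 [-0. -0.]
1.75 [16.5 -5. ]
1.65 [33.4 -8.3]
1.55 [50.6 -9.9]
1.45 [67.8 -9.8]
1.35 [84.9 -7.9]
1.25 [101.8  -4.4]
1.15 [118.2   0.8]
1.05 [134.    7.6]
0.95 [149.1  16. ]
0.85 [163.2  25.8]
0.75 [176.3  37. ]
0.65 [188.2  49.5]
0.55 [198.9  63. ]
[[199.8  64.4]
 [201.4  66.8]
 [202.7  68.7]]
```

Request:
apply_moves([
  {"hand":0,"xyz":[16.5,0,-5],"angular":[0,0,0]},
  {"hand":0,"xyz":[33.4,0,-8.3],"angular":[0,0,0]},
  {"hand":0,"xyz":[50.6,0,-9.9],"angular":[0,0,0]},
  {"hand":0,"xyz":[67.8,0,-9.8],"angular":[0,0,0]},
  {"hand":0,"xyz":[84.9,0,-7.9],"angular":[0,0,0]},
  {"hand":0,"xyz":[101.8,0,-4.4],"angular":[0,0,0]},
  {"hand":0,"xyz":[118.2,0,0.8],"angular":[0,0,0]},
  {"hand":0,"xyz":[134,0,7.6],"angular":[0,0,0]},
  {"hand":0,"xyz":[149,0,16],"angular":[0,0,0]},
], squeeze=40)

```text
time: 29.02
tcp_pos: [0.465, -0.1358, 0.1604]
eef_rot: [-2.45, -1.964, -0.001]
contact_force: [-2.5, 1.4, 5.0]
finger_gap: 0.272
gripper_force: 40.0
```

Request:
apply_moves([
  {"hand":0,"xyz":[14,0,9.8],"angular":[0,0,0]},
  {"hand":0,"xyz":[27,0,21],"angular":[0,0,0]},
  {"hand":0,"xyz":[39,0,33.5],"angular":[0,0,0]},
  {"hand":0,"xyz":[44.5,0,40],"angular":[0,0,0]},
  {"hand":0,"xyz":[48,0,44.5],"angular":[0,0,0]},
  {"hand":0,"xyz":[49.8,0,47],"angular":[0,0,0]},
  {"hand":0,"xyz":[51,0,48.5],"angular":[0,0,0]},
  {"hand":0,"xyz":[51,0,48.5],"angular":[0,0,0]},
])

```text
time: 30.02
tcp_pos: [0.4762, -0.0855, 0.1115]
eef_rot: [-2.449, -1.964, -0.001]
contact_force: [-1.6, 5.4, 3.8]
finger_gap: 0.271
gripper_force: 40.0
```

```bash
cat >>h.py <<'E'
def kn():
    o=ctrl.get_obs();d=o['tcp_pos'][:2]-BASE[:2];c,s=np.cos(BASE[2]),np.sin(BASE[2]);print('knob',c*d[0]+s*d[1]-.085,-s*d[0]+c*d[1],o['tcp_pos'][2]+.0187-.026,o['contact_force'].round(1),o['finger_gap'])
E
python3 -c "
from h import *
kn();t=.5236;print(-172*np.cos(t)+11*np.sin(t),172*np.sin(t)+11*np.cos(t))"
```

```text
knob -0.14345759069558908 0.00028387408323614534 0.10420510268401612 [-1.6  5.4  3.8] 0.2709651352991139
-143.45625248827687 95.52645508978001
```

Request:
apply_moves([
  {"hand":0,"xyz":[0.8,0,1.5],"angular":[0,0,0]},
  {"hand":0,"xyz":[1,0,2.5],"angular":[0,0,0]},
  {"hand":0,"xyz":[1.5,0,3.5],"angular":[0,0,0]},
  {"hand":0,"xyz":[1.5,0,3.5],"angular":[0,0,0]},
])

```text
time: 30.52
tcp_pos: [0.4767, -0.0833, 0.1082]
eef_rot: [-2.448, -1.964, -0.003]
contact_force: [-0.9, 8.2, 5.0]
finger_gap: 0.269
gripper_force: 40.0
```

```bash
python3 -c "
from h import *
kn()"
```

```text
knob -0.14568491781749596 0.0002849175318897657 0.10087195570673477 [-0.9  8.2  5. ] 0.2694035170865603
```

Request:
apply_moves([
  {"hand":0,"xyz":[0.5,0,1.5],"angular":[0,0,0]},
  {"hand":0,"xyz":[1,0,3],"angular":[0,0,0]},
  {"hand":0,"xyz":[1,0,3],"angular":[0,0,0]},
])

```text
time: 30.9
tcp_pos: [0.4769, -0.0824, 0.1066]
eef_rot: [-2.448, -1.963, -0.003]
contact_force: [-5.7, 8.1, 19.6]
finger_gap: 0.271
gripper_force: 40.0
```

```bash
python3 -c "
from h import *
kn()"
```

```text
knob -0.1466336529542076 0.00030292239500806853 0.09931002335860467 [-5.7  8.1 19.6] 0.2711411160555479
```

The roller is down on the stack, shown by the force step. Release, retreat, and look.

Request:
apply_moves([
  {"hand":0,"xyz":[-0.5,0,-1.5],"angular":[0,0,0]},
  {"hand":0.6,"xyz":[-0.5,0,-1.5],"angular":[0,0,0]},
  {"hand":0.6,"xyz":[-0.5,0,-1.5],"angular":[0,0,0]},
  {"hand":0.6,"xyz":[0,0,-1.5],"angular":[0,0,0]},
  {"hand":0.6,"xyz":[0,0,-40],"angular":[0,0,0]},
  {"hand":0.6,"xyz":[40,0,-90],"angular":[0,0,0]},
  {"hand":0.6,"xyz":[85,0,-120],"angular":[0,0,0]},
  {"hand":0.6,"xyz":[130,0,-130],"angular":[0,0,0]},
  {"hand":0.6,"xyz":[130,0,-130],"angular":[0,0,0]},
])

```text
time: 32.02
tcp_pos: [0.5062, 0.0461, 0.2357]
eef_rot: [2.445, 1.972, 0.004]
contact_force: [0.0, -0.3, -0.3]
finger_gap: 0.598
gripper_force: 0.0
```

```bash
python3 - <<'E'
from h import *
c=ctrl.capture('wrist');s=ctrl.capture('scene');pickle.dump((c,s),open('w5.pkl','wb'))
im=np.zeros((600,800,3),np.uint8)
im[:450,:400]=cv2.resize(s['img'][160:285,120:231],(400,450),interpolation=cv2.INTER_CUBIC)
im[:300,400:]=cv2.resize(c['img'],(400,300),interpolation=cv2.INTER_AREA)
im[300:600,400:]=cv2.resize(s['img'][150:225,240:340],(400,300),interpolation=cv2.INTER_CUBIC)
cv2.imwrite('pics/w5.png',im);print(ctrl.get_obs()['tcp_pos'])
E
```

```text
[0.50483359 0.04172494 0.23463177]
```

View pics/w5.png

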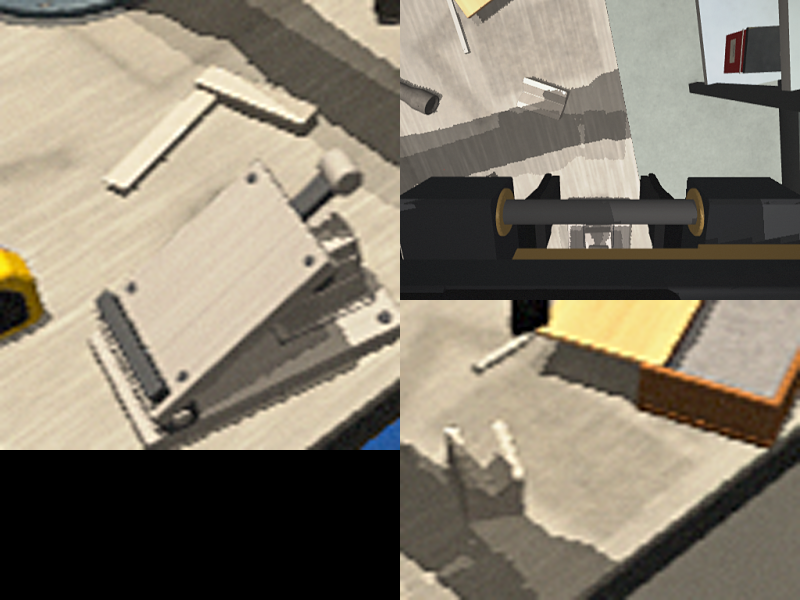

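The plate rests on the stack and the V block is unmoved. I'll use an enlarged wrist crop for the V block pose.

```bash
python3 - <<'E'
from h import *
c,s=pickle.load(open('w5.pkl','rb'))
cv2.imwrite('pics/v.png',crop(c,140,85,90,75,8)); print(ray(c,[183,124],.03))
E
```

```text
[0.4402524  0.10608257 0.03      ]
```

View pics/v.png

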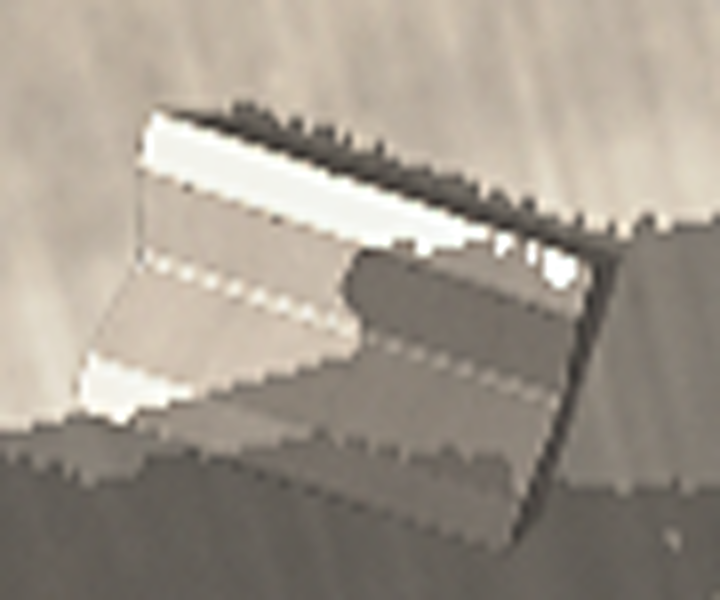

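```bash
python3 - <<'E'
from h import *
A=np.array
c,s=pickle.load(open('w5.pkl','rb'))
L=A([[-.03,.02,.034],[.03,.02,.034],[.03,-.02,.034],[-.03,-.02,.034]])
uv=A([[155,112],[590,255],[510,550],[80,410]])/8+[140,85]
W=A([ray(c,u,.034) for u in uv]);print(W.round(4).tolist(),W.mean(0))
print([np.linalg.norm(W[i]-W[(i+1)%4]).round(4) for i in range(4)])
for i,j in((0,1),(3,2),(3,0),(2,1)):d=W[j]-W[i];print(np.arctan2(d[1],d[0]))
# scene view check
p=W.mean(0);print('scene px',proj(s,p), 'old',proj(s,[.489,.115,.034]))
t=pickle.load(open('top0.pkl','rb'));print(ray(t,A([383,281])/1.5625,.034),proj(t,p)*1.5625)
E
```

```text
[[0.4241, 0.1357, 0.034], [0.4743, 0.1065, 0.034], [0.4545, 0.0712, 0.034], [0.4037, 0.1013, 0.034]] [0.43916819 0.10367194 0.034     ]
[np.float64(0.0581), np.float64(0.0404), np.float64(0.059), np.float64(0.04)]
-0.5274719315490427
-0.5337022515883896
1.0361304119920574
1.0584775623212157
scene px [[260.87842826 187.9147121 ]] old [[277.23743797 195.11728211]]
[0.48904245 0.11497002 0.034     ] [[388.01334217 303.48133472]]
```

The V block has been knocked and now sits at (0.439, 0.104), groove along −0.53 rad; its measured size fits. Go and grasp it there.

```bash
python3 - <<'E'
from h import *
for z in(.12,.0095):rel([.4392,.1037,z],Rdown(1.043))
E
```

```text
xyz [46.3, -77.5, 114.6] ang [-0.001, 0.0004, -1.2627]
 xyz [46.4, -77.5, 225.1] ang [-0.001, 0.0004, -1.2627]
```

Request:
apply_moves([
  {"hand":0.75,"xyz":[8,-13,10],"angular":[0,0,-0.18]},
  {"hand":0.75,"xyz":[16,-26,20],"angular":[0,0,-0.36]},
  {"hand":0.75,"xyz":[24,-40,35],"angular":[0,0,-0.54]},
  {"hand":0.75,"xyz":[32,-53,50],"angular":[0,0,-0.72]},
  {"hand":0.75,"xyz":[40,-65,70],"angular":[0,0,-0.9]},
  {"hand":0.75,"xyz":[46,-77,90],"angular":[0,0,-1.08]},
  {"hand":0.75,"xyz":[46,-77.5,115],"angular":[0,0,-1.263]},
  {"hand":0.75,"xyz":[46,-77.5,115],"angular":[0,0,-1.263]},
  {"hand":0.75,"xyz":[46,-77.5,115],"angular":[0,0,-1.263]},
])

```text
time: 33.25
tcp_pos: [0.4401, 0.1029, 0.1205]
eef_rot: [0.826, 3.03, 0.0]
contact_force: [0.4, 0.0, 0.8]
finger_gap: 0.75
gripper_force: 0.0
```

```bash
python3 - <<'E'
from h import *
A=np.array
rel([.4392,.1037,.0095],Rdown(1.043))
c=ctrl.capture('top');p=proj(c,[.4392,.1037,.034])[0];w=ctrl.capture('wrist')
print(p,ctrl.get_obs()['q'].round(2))
L=A([[-.03,.02,.034],[.03,.02,.034],[.03,-.02,.034],[-.03,-.02,.034]])
im=cv2.resize(w['img'],(800,600));q=(proj(w,Tp([.4392,.1037,-.53],L))*1.5625).astype(int);cv2.polylines(im,[q],1,(0,0,255),1)
cv2.imwrite('pics/v2.png',im)
E
```

```text
xyz [1.2, 0.2, 111.0] ang [0.0002, 0.0006, -0.0047]
[248.32044516 194.21884174] [-0.47  0.24  0.16  2.16 -0.06  0.75  0.77]
```

View pics/v2.png

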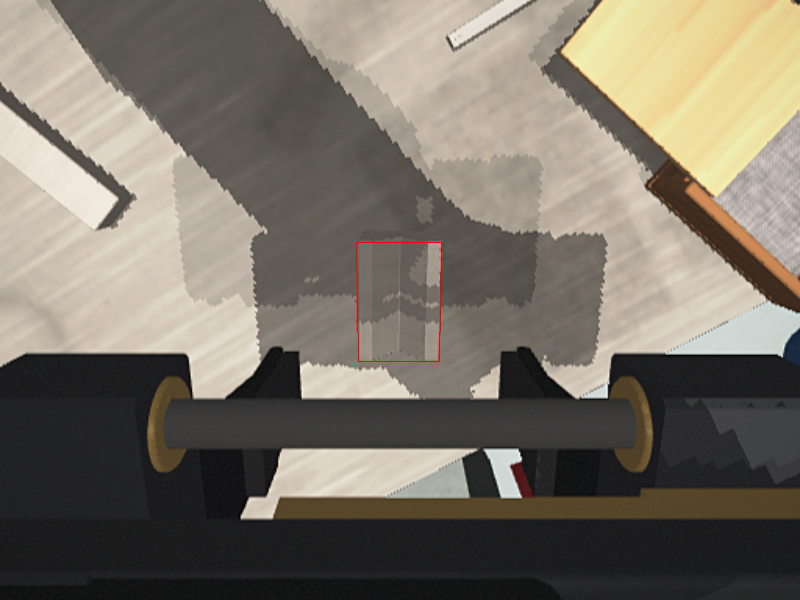

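The overlay at (357–441, 242–361) matches the V block exactly. Grasp it.

Request:
apply_moves([
  {"hand":0.75,"xyz":[1,0,50],"angular":[0,0,0]},
  {"hand":0.75,"xyz":[1,0,95],"angular":[0,0,0]},
  {"hand":0.75,"xyz":[1,0,110],"angular":[0,0,0]},
  {"hand":0.75,"xyz":[1,0,110],"angular":[0,0,0]},
  {"hand":0,"xyz":[1,0,110],"angular":[0,0,0]},
  {"hand":0,"xyz":[1,0,110],"angular":[0,0,0]},
  {"hand":0,"xyz":[1,0,110],"angular":[0,0,0]},
  {"hand":0,"xyz":[1,0,110],"angular":[0,0,0]},
], squeeze=45)

```text
time: 34.35
tcp_pos: [0.4388, 0.1042, 0.0107]
eef_rot: [0.82, 3.032, 0.0]
contact_force: [-1.6, -0.2, 7.0]
finger_gap: 0.455
gripper_force: 44.9
```

Request:
apply_moves([
  {"hand":0,"xyz":[0,0,-50],"angular":[0,0,0]},
  {"hand":0,"xyz":[0,0,-110],"angular":[0,0,0]},
  {"hand":0,"xyz":[0,0,-170],"angular":[0,0,0]},
  {"hand":0,"xyz":[0,0,-220],"angular":[0,0,0]},
  {"hand":0,"xyz":[0,0,-220],"angular":[0,0,0]},
])

```text
time: 34.98
tcp_pos: [0.4405, 0.105, 0.2332]
eef_rot: [0.818, 3.027, 0.008]
contact_force: [-0.4, -0.3, -5.7]
finger_gap: 0.455
gripper_force: 44.8
```

```bash
cat >> h.py <<'E'
def seat(h,x=-.003,th=.5236):  # h: TCP height above plate top
    b=BASE[2];bx=np.array([np.cos(b),np.sin(b),0]);by=np.array([-np.sin(b),np.cos(b),0]);n=np.sin(th)*bx+np.array([0,0,np.cos(th)]);px=np.cos(th)*bx-np.array([0,0,np.sin(th)])
    P=np.array([*Tp(BASE,[.085,0,0])[0][:2],.026])+(-.04+x)*px+(.018+h)*n
    rel(P,np.c_[-px,by,-n],f'seat{h}');print(P.round(4))
E
python3 -c "
from h import *
seat(.12);seat(.02);pad(.24,.13)"
```

```text
seat0.12 xyz [-179.6, -314.0, 65.0] ang [-0.3215, 0.4516, 1.2331]
[ 0.438  -0.2565  0.167 ]
seat0.02 xyz [-163.9, -266.9, 151.8] ang [-0.3215, 0.4516, 1.2331]
[ 0.4488 -0.2077  0.0804]
pad0.24 xyz [-183.9, -326.1, -8.1] ang [0.0085, -0.0001, 1.2614]
```

Request:
apply_moves([
  {"hand":0,"xyz":[-24,-42,0],"angular":[0,0,0.16]},
  {"hand":0,"xyz":[-48,-84,0],"angular":[0,0,0.32]},
  {"hand":0,"xyz":[-72,-126,0],"angular":[0,0,0.48]},
  {"hand":0,"xyz":[-96,-168,0],"angular":[0,0,0.64]},
  {"hand":0,"xyz":[-120,-210,-2],"angular":[0,0,0.8]},
  {"hand":0,"xyz":[-144,-252,-4],"angular":[0,0,0.96]},
  {"hand":0,"xyz":[-165,-290,-8],"angular":[0,0,1.12]},
  {"hand":0,"xyz":[-184,-326,-8],"angular":[0,0,1.26]},
  {"hand":0,"xyz":[-184,-326,-8],"angular":[0,0,1.26]},
  {"hand":0,"xyz":[-184,-326,-8],"angular":[0,0,1.26]},
])

```text
time: 36.22
tcp_pos: [0.4322, -0.2685, 0.2358]
eef_rot: [-2.445, -1.966, 0.003]
contact_force: [0.8, 0.8, -5.3]
finger_gap: 0.457
gripper_force: 44.8
```

```bash
python3 -c "
from h import *
seat(.12);print(ctrl.get_obs()['q'].round(2))"
```

```text
seat0.12 xyz [12.9, 3.3, 68.8] ang [-0.005, 0.5223, 0.0009]
[ 0.438  -0.2565  0.167 ]
[-0.06  0.2   0.62  1.93 -0.13  1.06  0.41]
```

Request:
apply_moves([
  {"hand":0,"xyz":[3,1,10],"angular":[0,0.13,0]},
  {"hand":0,"xyz":[6,1,25],"angular":[0,0.26,0]},
  {"hand":0,"xyz":[10,2,45],"angular":[0,0.39,0]},
  {"hand":0,"xyz":[13,3,60],"angular":[0,0.522,0]},
  {"hand":0,"xyz":[13,3,68],"angular":[0,0.522,0]},
  {"hand":0,"xyz":[13,3,68],"angular":[0,0.522,0]},
  {"hand":0,"xyz":[13,3,68],"angular":[0,0.522,0]},
])

```text
time: 37.1
tcp_pos: [0.4401, -0.2568, 0.1709]
eef_rot: [-2.148, -1.732, -0.574]
contact_force: [0.7, -0.3, -5.2]
finger_gap: 0.456
gripper_force: 44.8
```

```bash
python3 -c "
from h import *
seat(.04);seat(.0107);print(ctrl.get_obs()['q'].round(2))"
```

```text
seat0.04 xyz [-1.9, -2.1, 83.3] ang [-0.0005, 0.0026, 0.0045]
[ 0.4466 -0.2174  0.0977]
seat0.0107 xyz [-1.8, -2.1, 112.6] ang [-0.0005, 0.0026, 0.0045]
[ 0.4498 -0.2031  0.0724]
[ 0.31  0.45  0.53  1.89 -0.67  1.28  0.96]
```

Request:
apply_moves([
  {"hand":0,"xyz":[-1,-2,40],"angular":[0,0,0.004]},
  {"hand":0,"xyz":[-1,-2,80],"angular":[0,0,0.004]},
  {"hand":0,"xyz":[-1,-2,100],"angular":[0,0,0.004]},
  {"hand":0,"xyz":[-1,-2,106],"angular":[0,0,0.004]},
  {"hand":0,"xyz":[-1,-2,106],"angular":[0,0,0.004]},
  {"hand":0,"xyz":[-1,-2,106],"angular":[0,0,0.004]},
])

```text
time: 37.85
tcp_pos: [0.449, -0.2081, 0.0786]
eef_rot: [-2.155, -1.724, -0.574]
contact_force: [0.3, -0.4, -5.2]
finger_gap: 0.454
gripper_force: 44.8
```

```bash
python3 -c "
from h import *
seat(.0107)"
```

```text
seat0.0107 xyz [1.2, -0.3, 8.0] ang [0.0019, 0.003, -0.0027]
[ 0.4498 -0.2031  0.0724]
```

Request:
apply_moves([
  {"hand":0,"xyz":[1,0,4],"angular":[0,0.003,0]},
  {"hand":0,"xyz":[1,0,7],"angular":[0,0.003,0]},
  {"hand":0,"xyz":[1,0,8.5],"angular":[0,0.003,0]},
  {"hand":0,"xyz":[1,0,8.5],"angular":[0,0.003,0]},
])

```text
time: 38.35
tcp_pos: [0.4494, -0.2027, 0.0725]
eef_rot: [-2.151, -1.721, -0.578]
contact_force: [-3.4, -2.4, 8.2]
finger_gap: 0.456
gripper_force: 44.9
```

```bash
python3 -c "
from h import *
seat(.0107)"
```

```text
seat0.0107 xyz [-0.3, 0.5, -0.0] ang [0.0007, -0.0024, -0.0028]
[ 0.4498 -0.2031  0.0724]
```

Contact is on the plate. Release and retreat along the normal.

Request:
apply_moves([
  {"hand":0.65,"xyz":[0,0,-1],"angular":[0,0,0]},
  {"hand":0.65,"xyz":[0,0,-1],"angular":[0,0,0]},
  {"hand":0.65,"xyz":[0,0,-1],"angular":[0,0,0]},
  {"hand":0.65,"xyz":[0,0,-25],"angular":[0,0,0]},
  {"hand":0.65,"xyz":[0,0,-75],"angular":[0,0,0]},
  {"hand":0.65,"xyz":[0,0,-130],"angular":[0,0,0]},
  {"hand":0.65,"xyz":[0,0,-130],"angular":[0,-0.15,0]},
  {"hand":0.65,"xyz":[0,0,-130],"angular":[0,-0.3,0]},
  {"hand":0.65,"xyz":[0,0,-130],"angular":[0,-0.45,0]},
  {"hand":0.65,"xyz":[0,0,-130],"angular":[0,-0.52,0]},
])

```text
time: 39.6
tcp_pos: [0.4362, -0.2634, 0.1835]
eef_rot: [-2.446, -1.965, -0.003]
contact_force: [-0.5, -1.2, 0.0]
finger_gap: 0.651
gripper_force: 0.0
```

```bash
python3 - <<'E'
from h import *
A=np.array
rel([*Tp(CASE,[-.06,0,0])[0][:2],.22],Rdown(CASE[2]+np.pi/2),'lid')
w=ctrl.capture('wrist');s=ctrl.capture('scene');th=.5236;b=BASE[2]
bx=A([np.cos(b),np.sin(b),0]);by=A([-np.sin(b),np.cos(b),0]);n=np.sin(th)*bx+A([0,0,np.cos(th)]);px=np.cos(th)*bx-A([0,0,np.sin(th)])
P0=A([*Tp(BASE,[.085,0,0])[0][:2],.026])-.04*px+.018*n
L=A([[-.03,.02,.034],[.03,.02,.034],[.03,-.02,.034],[-.03,-.02,.034]])
Q=P0+L@A([px,by,n])
o=proj(s,Q)
x0,y0=o.mean(0).astype(int)-[50,50];print(x0,y0)
im=np.zeros((600,800,3),np.uint8);a=crop(s,x0,y0,100,100,4);
b2=a.copy();cv2.polylines(b2,[((o-[x0,y0])*4).astype(int)],1,(0,0,255),1)
im[:400,:400]=a;im[:400,400:]=b2;im[400:,:267]=cv2.resize(w['img'],(267,200),interpolation=cv2.INTER_AREA)
cv2.imwrite('pics/f.png',im)
E
```

```text
lid xyz [593.1, -163.2, -34.0] ang [0.0034, -0.0037, -2.1464]
110 190
```

View pics/f.png

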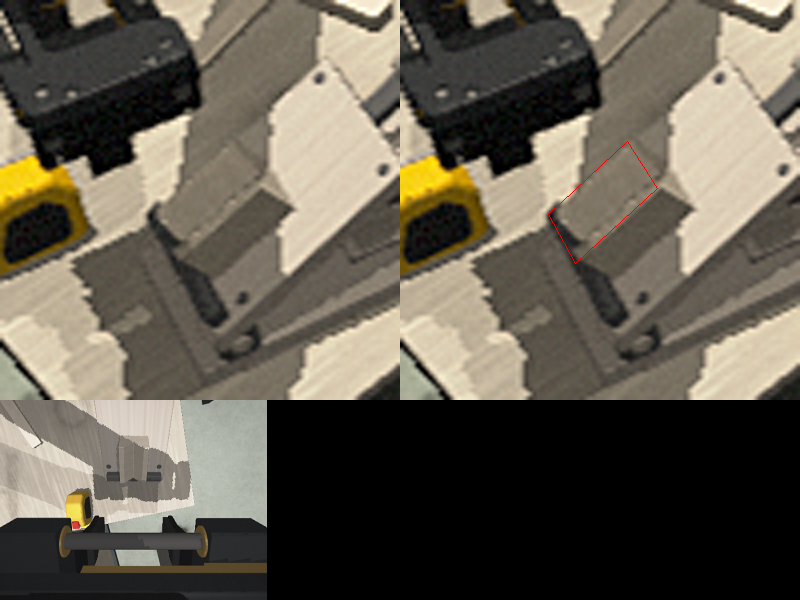

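The V block sits upright on the plate at mid width, about 4 mm from the ledge, which is within the limit. Now shut the lid.

Request:
apply_moves([
  {"hand":0.65,"xyz":[20,-5,-40],"angular":[0,0,-0.1]},
  {"hand":0,"xyz":[75,-20,-50],"angular":[0,0,-0.28]},
  {"hand":0,"xyz":[130,-36,-50],"angular":[0,0,-0.46]},
  {"hand":0,"xyz":[185,-51,-50],"angular":[0,0,-0.64]},
  {"hand":0,"xyz":[240,-66,-50],"angular":[0,0,-0.82]},
  {"hand":0,"xyz":[295,-81,-50],"angular":[0,0,-1.0]},
  {"hand":0,"xyz":[350,-96,-50],"angular":[0,0,-1.18]},
  {"hand":0,"xyz":[405,-111,-50],"angular":[0,0,-1.36]},
  {"hand":0,"xyz":[460,-126,-50],"angular":[0,0,-1.54]},
  {"hand":0,"xyz":[515,-142,-45],"angular":[0,0,-1.72]},
])

```text
time: 40.95
tcp_pos: [0.41, 0.2691, 0.2314]
eef_rot: [-0.106, -3.138, -0.01]
contact_force: [0.9, -0.2, 0.5]
finger_gap: 0.006
gripper_force: 0.0
```

```bash
python3 -c "
from h import *
rel([*Tp(CASE,[-.069,0,0])[0][:2],.06],Rdown(CASE[2]+np.pi/2),'lid')"
```

```text
lid xyz [18.8, 76.3, 171.9] ang [0.0067, -0.0005, -0.4258]
```

Request:
apply_moves([
  {"hand":0,"xyz":[8,40,30],"angular":[0,0,-0.15]},
  {"hand":0,"xyz":[18,76,70],"angular":[0,0,-0.3]},
  {"hand":0,"xyz":[18,76,120],"angular":[0,0,-0.425]},
  {"hand":0,"xyz":[18,76,165],"angular":[0,0,-0.425]},
  {"hand":0,"xyz":[18,76,172],"angular":[0,0,-0.425]},
  {"hand":0,"xyz":[18,76,172],"angular":[0,0,-0.425]},
])

```text
time: 41.7
tcp_pos: [0.3977, 0.3459, 0.06]
eef_rot: [-0.55, 3.093, 0.009]
contact_force: [-0.3, -0.8, 0.7]
finger_gap: 0.01
gripper_force: 0.0
```

```bash
python3 -c "
from h import *
rel([*Tp(CASE,[-.069,0,0])[0][:2],.038],Rdown(CASE[2]+np.pi/2),'lid')"
```

```text
lid xyz [0.8, 2.1, 22.1] ang [0.0056, 0.0011, -0.0062]
```

Request:
apply_moves([
  {"hand":0,"xyz":[0,2,16],"angular":[0,0,0]},
  {"hand":0,"xyz":[0,2,22],"angular":[0,0,0]},
  {"hand":0,"xyz":[0,2,23],"angular":[0,0,0]},
  {"hand":0,"xyz":[0,2,23],"angular":[0,0,0]},
])

```text
time: 42.2
tcp_pos: [0.4005, 0.3504, 0.0412]
eef_rot: [-0.55, 3.084, 0.016]
contact_force: [0.8, -3.1, 24.3]
finger_gap: 0.005
gripper_force: 12.0
```

Request:
apply_moves([
  {"hand":0,"xyz":[-12,0,1],"angular":[0,0,0]},
  {"hand":0,"xyz":[-26,0,1],"angular":[0,0,0]},
  {"hand":0,"xyz":[-40,0,1],"angular":[0,0,0]},
  {"hand":0,"xyz":[-54,0,1],"angular":[0,0,0]},
  {"hand":0,"xyz":[-68,0,1],"angular":[0,0,0]},
  {"hand":0,"xyz":[-80,0,1],"angular":[0,0,0]},
  {"hand":0,"xyz":[-88,0,1],"angular":[0,0,0]},
  {"hand":0,"xyz":[-92,0,1],"angular":[0,0,0]},
  {"hand":0,"xyz":[-92,0,1],"angular":[0,0,0]},
])

```text
time: 43.32
tcp_pos: [0.4741, 0.3779, 0.041]
eef_rot: [0.552, -3.075, -0.001]
contact_force: [-26.0, -12.9, 49.0]
finger_gap: 0.006
gripper_force: 24.7
```

Request:
apply_moves([
  {"hand":0,"xyz":[12,0,-8],"angular":[0,0,0]},
  {"hand":0,"xyz":[12,0,-60],"angular":[0,0,0]},
  {"hand":0,"xyz":[12,0,-120],"angular":[0,0,0]},
  {"hand":0,"xyz":[12,0,-180],"angular":[0,0,0]},
  {"hand":0,"xyz":[12,0,-200],"angular":[0,0,0]},
  {"hand":0,"xyz":[12,0,-200],"angular":[0,0,0]},
  {"hand":0,"xyz":[12,0,-200],"angular":[0,0,0]},
])

```text
time: 44.2
tcp_pos: [0.4706, 0.3741, 0.2341]
eef_rot: [0.553, -3.091, -0.007]
contact_force: [-0.7, 0.7, -0.4]
finger_gap: 0.009
gripper_force: 0.0
```

```bash
python3 - <<'E'
from h import *
w=ctrl.capture('wrist');t=ctrl.capture('top');s=ctrl.capture('scene');pickle.dump((w,t,s),open('end.pkl','wb'))
im=np.zeros((600,800,3),np.uint8)
wi=w['img'].copy()
for x,c in((.045,(0,0,255)),(.039,(255,0,0))):
    q=proj(w,Tp(CASE,[[x,-.1,.041],[x,.1,.041]])).astype(int);cv2.line(wi,q[0],q[1],c,1)
im[:,:]=0
im[:300,:400]=cv2.resize(wi[100:250,130:380],(400,300),interpolation=cv2.INTER_CUBIC)
im[:300,400:]=crop(t,284,160,80,60,5)
im[300:,:400]=cv2.resize(s['img'][190:290,110:243],(400,300),interpolation=cv2.INTER_CUBIC)
im[300:,400:]=crop(s,290,118,80,60,5)
cv2.imwrite('pics/end.png',im)
E
```

```text
(no output)
```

View pics/end.png

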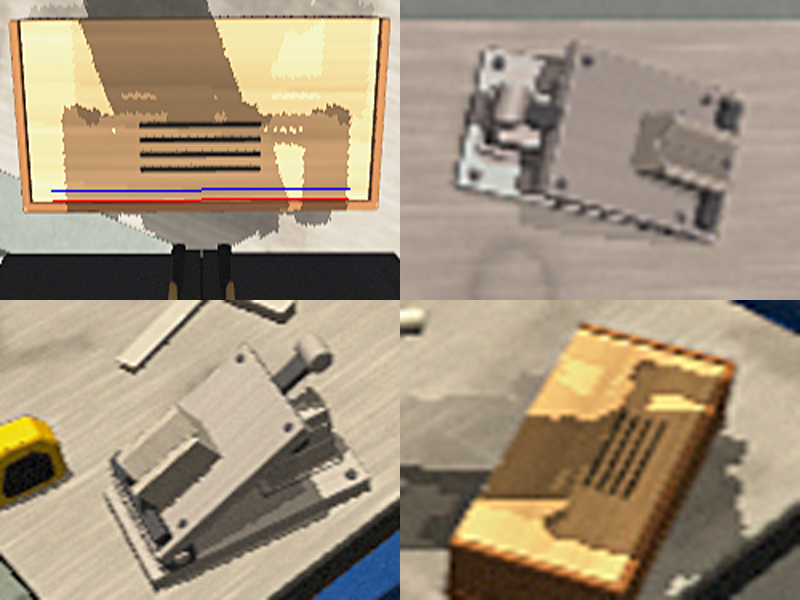

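The lid is shut tight against the back wall, with its edge on the red 45 mm line. The V block rests at mid width by the ledge, and the roller is on the stack. Handing in.

```bash
python3 -c "
from workcell import ctrl
print(ctrl.job_done())"
```

```text
the job is handed in; nothing more can be done
None
```

The job is handed in at about 44 s of the 210 s, but the judging gave no verdict back. All three blocks (24, 20, 16 mm from the bottom) are stacked on the pad with the roller resting on them. The V block is groove up at mid width, about 4 mm off the ledge, the lid is fully shut, and the hex key and tape measure were not touched.

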